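# Unload the lamp charging clamp and hang the lamps on the issue rail

### The arm

A 7-joint arm with a two-finger parallel gripper is mounted at the origin on the work surface. World frame = base frame: x ahead of the robot, y to its left, z up, the work surface at z = 0. Lengths are in mm, angles in rad, forces in N, time in s.
With the tool pointing down it reaches from about 425 to 875 mm from the base axis. Payload 4.7 kg.
Tool frame: the origin (TCP) lies at the very end of the fingers, on their centre line; the grasp point (between the pads) lies 19 mm behind it; z points along the fingers, y is the line along which they close (so a half turn about z gives the same grasp; the last joint's range is limited). The gripper opens to 87 mm and grips with 3 to 60 N. Pads are 19 mm wide; open, the fingers measure 117 mm over their backs; the gripper's body (75 mm by 190 mm) begins 51 mm behind the grasp point.
Start: joints at [-1.213, 0.321, -0.07, 1.45, 0.023, 1.371, -0.057], TCP at [219.122, 611.973, 222.587] pointing down, gripper open.
Joint ranges: [-2.86, 2.86], [-0.3, 2.09], [-1.38, 1.24], [0.06, 2.45], [-1.56, 4.7], [0.09, 2.05], [-2.69, 2.69]. Speed limits (rad/s): [2.57, 2.57, 3.14, 3.14, 3.14, 3.14, 3.14].

### API

Orientations are given as a unit quaternion [w, x, y, z].
In Python, from workcell import r gives the robot as it stands.
- The arm moves only by the shell command python3 inch.py FILE [OPENING], which reads ROWS from the file FILE. ROWS is a JSON list of rows, 1 to 12 of them, each of 4 numbers: dx, dy, dz in units of 50 mm, then a turn about the tool's z in units of 0.1 rad; each row is the pose to reach, as a shift and turn from the pose commanded when the command began, along the tool's axes at that moment; what a row does not reach only later rows make up. A row lasts 1/10 s, in which the tool goes at most 50 mm and 0.15 rad, less where a joint would pass 70% of its speed; a pose out of reach is approached as far as the arm can. OPENING is the opening from 0.0 (shut) to 1.0 (fully open), set as the command begins (- or left out keeps the last). The fingers move at their own pace and stop on an object; the grip force is fixed at half the most. Time passes only in rows, so rows that do not move let the fingers close. It prints the time, the measured TCP pose, the force, the opening and the grip force at its end. Input that does not fit is refused with a message, and nothing moves.
- r.get_state(): the state, without advancing time (a new reading comes with each control period).
- r.camera(name): name is "side" or "top"; returns (picture, depth): 480x640x3 uint8, red, green, blue; 480x640 float32, mm along the optical axis (not along the pixel's ray), 0 where there is no reading.
- r.calibration(name): a dict with "vertical_fov" (degrees; the focal length in pixels is half the picture's height over the tangent of half this angle, whatever the lens; pixels are square), "cx", "cy" (the principal point, pixels), "R" (3x3) and "t" (3): a world point X has camera coordinates R X + t. Camera axes: x right, y down, z forward; pixel columns grow to the right and rows downward; lengths in mm; the calibration is good to about 2 mm. A picture is of the moment at which its call begins. calibration takes no time and is no camera call.
- r.sign_off(): hands the job in; it is judged then, once.
The state is a dict: "clock": time; "q": joint angles; "qvel": joint speeds; "joint_efforts": joint torques, N m; "tool_pos": TCP position; "eef_rot": TCP orientation; "ft_force": force on the tool from outside, world axes, zero at the start; "wrist_torque": the same for the moment, N m; "gripper_width": opening from 0.0 (shut) to 1.0 (fully open); "grip_force": force on a finger pad.
Only numpy, scipy, OpenCV 4.12 (cv2) and the standard library are available. Lean on these libraries where they do the work, as an engineer would, in place of code of your own. Each camera call takes 0.05 s, during which the arm holds its last target. There are 200 camera calls.

### The job

The cap lamps in the charging clamp are charged. Switch the charger off at its ball knob (a quarter turn clockwise to the stop), throw the ratchet pawl up and over, slide the clamp bar fully back, then take out every lamp and hang it by the arch of its head frame over the issue rail, lamp head on one side and battery on the other. Then push the empty clamp bar fully home, put the pawl back down in its teeth, leave the charger off, and do not disturb the lens, brass ring and belt clip lying on the bench.

Things in the scene. Friction and masses are not known exactly. Their poses are not given: they have to be found in the camera images.
- rack: charging clamp fixed to the bench: steel base plate 305 (x) by 345 mm (y), 12 thick. Origin on the bench under the middle of the row of 4 bays; x points from the lamps to the clamp bar, away from the robot; y along the row. Bay centres y = -108, -36, 36, 108 mm; lamps in them have the rack's axes. A black contact strip (x 52 to 65, top at z = 52 mm) runs inside the arches, before the batteries
- bar (a joint): slide of the steel clamp bar (20 by 20 mm, 325 long, underside 25 mm over the bench) along the rack's +x: 0 = clamped on the batteries, 0.045 m = fully back, at its stop. Clamped, it lies over the toes of the batteries, so no lamp can be lifted. It stays where it is left (about 4 N friction). With the pawl down, a toothed strip at its -y end is locked against sliding back
- bar_grip (a point): middle of the clamp bar's pull handle, moving with the bar: an upright black handle 14 mm thick in rack x, 36 wide in rack y, from 30 to 92 mm above the bench; this point is 75 mm up, at rack x = 145, y = 0 mm when clamped. The bar in front of it has its top at 45 mm
- pawl (a joint): angle of the steel ratchet pawl: 0 = down in the teeth, arm level and pointing to rack -x; grows as it is lifted; clear of the teeth from 0.25 rad; 1.57 = upright; 2.0 = thrown over, at its stop. It swings freely (0.14 kg): let go short of upright it drops back into the teeth by its own weight; past 1.65 it falls over to its stop and stays there
- pawl_pivot (a point): pivot of the pawl, between two grey cheeks (tops at z = 64 mm) at the rack's -y end: rack x = 100, y = -160, z = 52 mm. The pivot axis runs along rack y
- pawl_rod (a point): grip point on the pawl's lifting rod: round steel, 12 mm thick, parallel to rack y, sticking out 58 mm to the -y side from the free end of the pawl arm (12 mm wide). This point is 40 mm out from the arm's middle, 84 mm from the pivot axis; pawl down, at rack x = 16, y = -200, z = 55 mm. Lifting takes it round the pivot, over the top, towards rack +x
- isolator: the charger's switch box fixed to the bench: grey, 84 (x) by 74 mm (y), 50 high, origin under its middle on the bench. On its top stands a ball knob on a steel neck; a pointer under the ball points to the box's +x when on, to its -y when off (white marks)
- switch (a joint): turn of the ball knob about its upright axis, growing clockwise seen from above: 0 = on (starts at 0 to 0.12), 1.571 rad = off, at its stop; stays where it is left (0.12 N m friction)
- switch_ball (a point): centre of the smooth black ball of the ball knob, 46 mm across, 95 mm above the bench, on the turning axis; gripped above or below its middle the fingers slip off
- rail: issue rail fixed to the bench: a round steel bar 20 mm thick along its y, 330 long between two flat grey posts (y = -170 and 170 mm, 10 thick, 184 high, feet 90 by 36 mm). Origin on the bench below the middle of the bar; the bar's axis is 155 mm and its top 165 mm above the bench
- lamp1: cap lamp on a rigid arched head frame, 0.29 to 0.47 kg, 220 mm long, may be absent. x from lamp head to battery, z up; origin midway between the feet, at their level (12 mm over the bench in the clamp). Grey battery: x 66 to 98 mm, 54 wide, 70 high, with a toe 14 long, 10 high at its foot. Black lamp head with brass ring and glass dome: x -115 to -66, 54 wide, 54 high. COM near x = 0, 36 mm up
- lamp2: another cap lamp, exactly like lamp1; may be absent
- lamp3: another cap lamp, exactly like lamp1; may be absent
- lamp4: another cap lamp, exactly like lamp1; may be absent
- lamp1_crown (a point): lamp1: middle of the underside of the arch's crown, 120 mm above the lamp's origin; flat for 52 mm along x, then falling away on both sides to the battery and the lamp head. The strap is 26 mm wide, 6 thick. On it, 6 to 32 mm above this point, is a black pad to grip: 46 long in x, 28 wide in y. Hung, this point rests on top of the rail's bar
- lamp2_crown (a point): lamp2: middle of the underside of the arch's crown, 120 mm above the lamp's origin; flat for 52 mm along x, then falling away on both sides to the battery and the lamp head. The strap is 26 mm wide, 6 thick. On it, 6 to 32 mm above this point, is a black pad to grip: 46 long in x, 28 wide in y. Hung, this point rests on top of the rail's bar
- lamp3_crown (a point): lamp3: middle of the underside of the arch's crown, 120 mm above the lamp's origin; flat for 52 mm along x, then falling away on both sides to the battery and the lamp head. The strap is 26 mm wide, 6 thick. On it, 6 to 32 mm above this point, is a black pad to grip: 46 long in x, 28 wide in y. Hung, this point rests on top of the rail's bar
- lamp4_crown (a point): lamp4: middle of the underside of the arch's crown, 120 mm above the lamp's origin; flat for 52 mm along x, then falling away on both sides to the battery and the lamp head. The strap is 26 mm wide, 6 thick. On it, 6 to 32 mm above this point, is a black pad to grip: 46 long in x, 28 wide in y. Hung, this point rests on top of the rail's bar
- lens: domed clear glass lens, 80 mm wide, 34 mm high, lying on the bench; origin at its underside; to be left alone
- lock_ring: brass locking ring, 82 mm wide, 14 mm high, lying on the bench; origin at its underside; to be left alone
- belt_clip: blue plastic belt clip, 95 by 42 mm, 23 mm high, lying on the bench; origin at its underside; to be left alone

How it is judged:
By the outcome, as a careful person would: the job done as asked, in the order asked, and still so for the second after the job is handed in, with the robot touching nothing.
Of lamp1, lamp2, lamp3, lamp4 only 2 to 4 are there at a start; the rules pass over those that are not, and their reading is None.
At some moment in a run one of lamp1, lamp2, lamp3, lamp4 may be knocked a few centimetres aside while the robot is not near it.
Once in a run the grip may slacken for a moment while it holds something.
It also fails if it takes over 210 s, if anything falls off the work surface, if the arm or the gripper's body presses on something with over 40 N, if the wrist force passes 120 N, or if a joint passes its speed limit or range.

## Working session

There is one attempt and no reset: what is moved stays moved. The work goes in short steps, Python scripts to look and compute and a shell command to move; the robot and the scene stay as the last step left them, time stands still between calls to the robot, and variables do not carry over. Pictures are saved under pics/ and viewed, at most 14 in all, crops included, and the job is handed in when it is done.

```bash
ls; mkdir -p pics; python3 - <<'E'
from workcell import r
import cv2
for n in("top","side"):
    p,d=r.camera(n); cv2.imwrite(f"pics/{n}0.png",p[:,:,::-1]); 
    c=r.calibration(n); print(n,c)
print(r.get_state())
E
```

```text
inch.py
pics
workcell.py
top {'vertical_fov': 45.87662614940592, 'cx': 315.5815492968433, 'cy': 227.720397382988, 'R': array([[-0.02492653, -0.99958721,  0.01428579],
       [-0.99267772,  0.02305965, -0.11857148],
       [ 0.11819311, -0.01713676, -0.99284275]]), 't': array([  44.34764682,  635.8232433 , 1202.35916657])}
side {'vertical_fov': 54.15338504015689, 'cx': 313.6529366772615, 'cy': 240.26860100759842, 'R': array([[ 0.95662406, -0.29104677,  0.01273537],
       [-0.15407954, -0.54256762, -0.82576018],
       [ 0.24724463,  0.78797979, -0.56387759]]), 't': array([-575.6265009 ,  199.786175  ,  844.07809267])}
{'clock': 0.1, 'q': array([-1.21291615,  0.32174416, -0.07009906,  1.4515052 ,  0.02258648,
        1.37080761, -0.05689396]), 'qvel': array([-0.0011342 , -0.00102224, -0.00030432, -0.00419523,  0.00046967,
       -0.00108673,  0.00116575]), 'joint_efforts': array([ 4.45693922e-04, -4.92567587e+01, -4.05275691e-01, -3.13400388e+01,
       -6.42135087e-02,  3.93750938e-02,  5.98989914e-05]), 'tool_pos': array([218.95299226, 611.5060905 , 221.59805426]), 'eef_rot': array([-1.07049237e-04,  1.71023280e-01,  9.85266631e-01, -8.31811684e-04]), 'ft_force': array([-1.15563446, -0.45514348,  0.09192639]), 'wrist_torque': array([-0.0141133 ,  0.00291938, -0.01249775]), 'grip_force': 0.0, 'gripper_width': 1.0023942596270656}
```
View pics/top0.png

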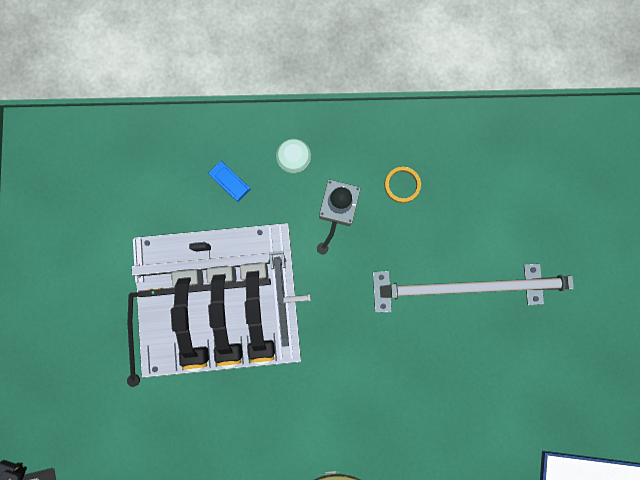

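View pics/side0.png

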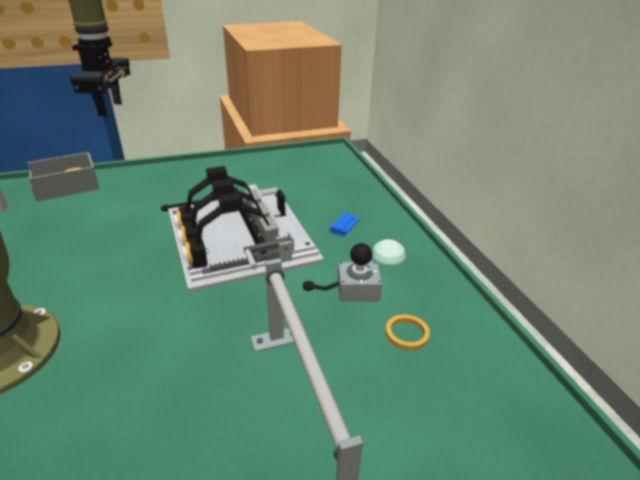

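Top view: rack at (135–300, 225–375), three lamps, pawl rod at (297,298), isolator ball (341,198), rail from (385,291) to (565,283). Side view: the arches are at (215,172), (222,188) and (235,203), and the ball at (361,254). I'll enlarge both.

```bash
cat > h.py <<'E'
from workcell import r
import cv2,numpy as np
from scipy.optimize import least_squares
C={n:r.calibration(n) for n in("top","side")}
def K(n):
    c=C[n];f=240/np.tan(np.radians(c["vertical_fov"]/2));return np.array([[f,0,c["cx"]],[0,f,c["cy"]],[0,0,1]])
def P(n): return K(n)@np.c_[C[n]["R"],C[n]["t"]]
def proj(n,X):
    x=P(n)@np.r_[X,1];return x[:2]/x[2]
def tri(a,b):  # top px, side px
    X=cv2.triangulatePoints(P("top"),P("side"),np.array(a,float),np.array(b,float))[:,0];X=X[:3]/X[3]
    return X,np.linalg.norm(proj("top",X)-a),np.linalg.norm(proj("side",X)-b)
def atz(n,p,z):
    c=C[n];d=c["R"].T@np.linalg.solve(K(n),np.r_[p,1]);o=-c["R"].T@c["t"];return o+d*(z-o[2])/d[2]
def cloud(n,d):
    v,u=np.mgrid[0:480,0:640];k=K(n);c=C[n]
    q=np.stack([(u-k[0,2])/k[0,0]*d,(v-k[1,2])/k[1,1]*d,d],-1)
    return (q-c["t"])@c["R"]
def crop(n,p,x0,y0,x1,y1,s,name):
    im=cv2.resize(p[y0:y1,x0:x1,::-1],None,fx=s,fy=s,interpolation=cv2.INTER_CUBIC)
    for x in range((x0//20+1)*20,x1,20): cv2.putText(im,str(x),(int((x-x0)*s),10),0,.35,(0,0,255));cv2.line(im,(int((x-x0+.5)*s),12),(int((x-x0+.5)*s),18),(0,0,255))
    for y in range((y0//20+1)*20,y1,20): cv2.putText(im,str(y),(0,int((y-y0+.5)*s)+4),0,.35,(0,0,255));cv2.line(im,(24,int((y-y0+.5)*s)),(30,int((y-y0+.5)*s)),(0,0,255))
    cv2.imwrite(f"pics/{name}.png",im)
E
python3 - <<'E'
from h import *
p,d=r.camera("top");crop("top",p,125,170,365,385,2.75,"t1")
X=cloud("top",d)
for uv in [(341,198),(180,318),(217,315),(253,312),(200,247),(300,298),(400,292),(480,288),(555,284)]:
    print(uv,X[uv[1],uv[0]].round(1))
# bench check
print(X[420,300],X[420,100])
p,d=r.camera("side");crop("side",p,150,150,400,320,3.2,"s1")
X=cloud("side",d)
for uv in [(361,254),(217,175),(223,190),(235,203),(281,200),(300,350),(255,245)]: print(uv,X[uv[1],uv[0]].round(1))
E
```

```text
(341, 198) [687.9 -23.6 115.5]
(180, 318) [453.3 295.5 164.8]
(217, 315) [457.2 224.9 163.6]
(253, 312) [461.1 155.7 163.5]
(200, 247) [595.6 270.9  91.1]
(300, 298) [485.2  66.1  58.7]
(400, 292) [ 492.3 -128.7  168. ]
(480, 288) [ 496.2 -285.5  164.3]
(555, 284) [ 500.3 -432.9  164.1]
[ 2.22934077e+02  7.25470102e+01 -6.40501952e-02] [235.39114708 502.32553799   2.03338733]
(361, 254) [684.9 -40.7 108.3]
(217, 175) [451.3 287.6 153.2]
(223, 190) [454.5 209.3 153.8]
(235, 203) [470.7 144.3 154.2]
(281, 200) [596.1 260.4  79.3]
(300, 350) [ 490.  -296.1  164.1]
(255, 245) [501.9 114.   60.9]
```

View pics/t1.png

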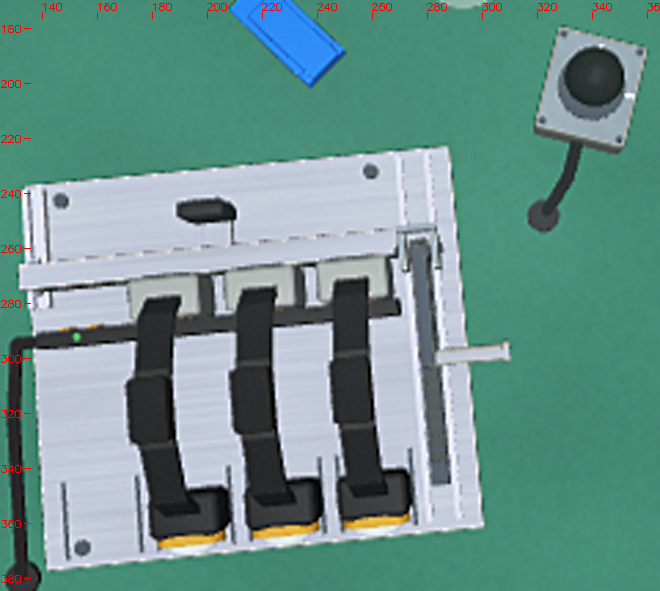

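View pics/s1.png

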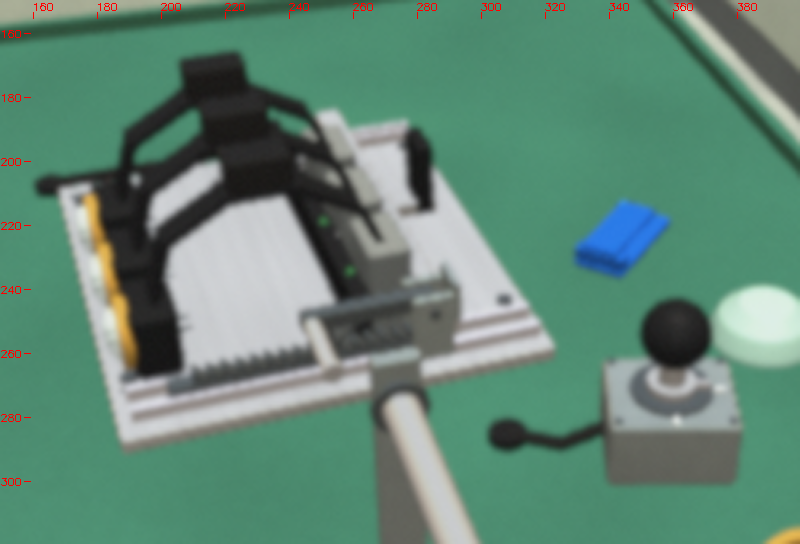

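The top crop shows lamps in bays y = 36, -36 and -108, with bay +108 empty. The pawl is down, with its rod tip at (308,297). The handle is at (200,247) and the ball at (340,198). I'll fit poses from the depth of both views.

```bash
cat >> h.py <<'E'
def go(x,y,z,yaw=None,w=True):
    """print shift/turn in tool axes to world TCP x,y,z with tool y (closing line) at world angle yaw (mod pi)"""
    from scipy.spatial.transform import Rotation as Ro
    s=r.get_state();q=s["eef_rot"];R=Ro.from_quat(np.r_[q[1:],q[0]]).as_matrix()
    d=R.T@(np.array([x,y,z])-s["tool_pos"]);cur=np.arctan2(R[1,1],R[0,1])
    t=0 if yaw is None else -((yaw-cur+np.pi/2)%np.pi-np.pi/2)
    print("shift",d.round(1),"turn",round(t,3),"alt",round(t-np.sign(t)*np.pi,3),"q7",s["q"][6].round(2),"tcp",s["tool_pos"].round(1),"yaw",round(cur,3),"F",s["ft_force"].round(1))
def pads(X,sel):
    pass
E
python3 - <<'E'
from h import *
out={}
for n in("top","side"):
    p,d=r.camera(n);X=cloud(n,d).reshape(-1,3)[(d>0).ravel()];rgb=p.reshape(-1,3)[(d>0).ravel()].astype(int)
    b=lambda x0,x1,y0,y1,z0,z1:X[(X[:,0]>x0)&(X[:,0]<x1)&(X[:,1]>y0)&(X[:,1]<y1)&(X[:,2]>z0)&(X[:,2]<z1)]
    print(n)
    P_=b(380,540,110,340,159,175)
    for y in (295,225,155):
        q=P_[abs(P_[:,1]-y)<28]
        if len(q)>10: 
            (c,sz,a)=cv2.minAreaRect(q[:,:2].astype(np.float32));print(" pad",len(q),q.mean(0).round(1),np.round(c,1),np.round(sz,1),round(a,1))
    q=b(640,730,-80,20,76,125)
    f=least_squares(lambda v:np.linalg.norm(q-v[:3],axis=1)-23,[688,-30,95],loss="soft_l1");print(" ball",len(q),f.x.round(1),f.cost/len(q))
    q=b(450,540,-420,-120,159,172)
    k=np.polyfit(q[:,1],q[:,0],1);print(" rail x=",k,q[:,1].min(),q[:,1].max(),np.percentile(q[:,2],90))
    q=b(450,550,-520,-60,172,195)
    if len(q): print(" posts",[ (q[m].mean(0).round(1),q[m].min(0).round(1),q[m].max(0).round(1)) for m in (q[:,1]>-270,q[:,1]<-270) if m.any()])
    q=b(570,640,230,310,80,100);print(" handle",len(q),q.mean(0).round(1),q.min(0).round(1),q.max(0).round(1))
    q=b(440,530,40,98,40,70);print(" rod",len(q),q.mean(0).round(1),q.min(0).round(1),q.max(0).round(1))
cor=np.array([atz("top",(125+x/2.75-.5,170+y/2.75-.5),12)[:2] for x,y in((445,147),(483,526),(48,570),(25,186))])
print(cor.round(1),cor.mean(0));e=(cor[0]-cor[1])+(cor[3]-cor[2]);print("yaw",np.arctan2(e[1],e[0]))
e=(cor[2]-cor[1])+(cor[3]-cor[0]);print("yaw",np.arctan2(-e[0],e[1]))
E
```

```text
top
 pad 338 [452.4 299.5 163.1] [452.1 299.9] [45.6 27.9] 3.1
 pad 326 [457.8 227.4 163.2] [457.5 227.7] [45.3 28. ] 4.2
 pad 323 [462.2 157.6 163.2] [462.4 157.7] [45.5 27.9] 4.2
 ball 371 [693.  -24.5  94.5] 0.6821632953120337
 rail x= [-2.22716008e-02  4.93198355e+02] -419.91306559682397 -120.35937137835765 166.26816210341286
 posts [(array([ 495.4, -113.9,  181.9]), array([ 483. , -122. ,  172.5]), array([ 507.9, -108.9,  187.5])), (array([ 503.3, -452.4,  181. ]), array([ 491.6, -460.2,  172.2]), array([ 515.1, -442.5,  187.2]))]
 handle 119 [599.2 276.1  90.1] [592.  258.8  81.5] [606.7 294.2  96.3]
 rod 145 [485.1  71.3  59.3] [477.5  45.   51.6] [493.2  97.9  66. ]
side
 pad 132 [450.1 295.3 163.1] [450.3 298.5] [45.2 29.8] 2.6
 pad 146 [455.2 223.1 163.2] [455.4 227.8] [44.3 34.4] 2.8
 pad 168 [460.  153.5 163.2] [460.1 157.9] [44.7 32.9] 3.5
 ball 410 [691.8 -24.   95. ] 0.4097912221434009
 rail x= [-2.40817274e-02  4.90086781e+02] -419.8778338833935 -120.1123664841576 165.69522121769097
 posts [(array([ 493.5, -117.7,  179.8]), array([ 481. , -124.8,  172.1]), array([ 507.3, -109.9,  185.7])), (array([ 501. , -456.5,  181.3]), array([ 488.9, -460.7,  172.1]), array([ 514.8, -449.2,  186.7]))]
 handle 67 [596.5 271.2  88.4] [590.2 254.7  80.6] [604.5 293.7  94.3]
 rod 118 [483.3  64.1  58.5] [475.8  43.5  47.1] [492.8  97.4  64.6]
[[652.   93.6]
 [349.8  69.3]
 [325.1 410.7]
 [628.1 432.5]] [488.75555169 251.53925153]
yaw 0.07609218149514135
yaw 0.07132498460656884
```

```bash
python3 -c "
from h import *
go(692.4,-24.2,220,1.57)"; 
```

```text
shift [-660.  -439.2    2.5] turn -0.343 alt 2.799 q7 -0.06 tcp [219.  611.8 222.2] yaw 1.227 F [-0.4 -0.1  0.1]
```

The rows are not in the units I measure in: shifts go in units of 50 mm and turns go in units of 0.1 rad. I convert before sending: -30 mm is -0.6, -330 mm is -6.6, -0.3 rad is -3.

```bash
echo '[[-0.4, -0.26, -0.2, 0], [-1.2, -0.8, -0.6, 0], [-2, -1.32, -0.6, 0], [-2.8, -1.86, -0.6, 0], [-3.6, -2.4, -0.6, -0.5], [-4.4, -2.92, -0.6, -1], [-5.2, -3.46, -0.6, -1.5], [-6, -4, -0.6, -2], [-6.6, -4.4, -0.6, -3], [-6.6, -4.4, -0.6, -3.4]]' > mv.in && python3 inch.py mv.in 1.0; python3 -c "
from h import *
go(692.4,-24.2,220,1.57)"
```

```text
clock: 1.3
tool_pos: [459.9, 287.1, 253.0]
eef_rot: [0.001, 0.006, 1.0, -0.001]
ft_force: [-0.0, 0.9, -0.1]
gripper_width: 0.998
grip_force: 0.0
shift [-236.  -308.5   34.2] turn -0.011 alt 3.131 q7 0.96 tcp [459.9 287.1 253. ] yaw 1.559 F [-0.   0.9 -0.1]
```

To row units: -32 mm is -0.64, -308 mm is -6.16.

```bash
echo '[[-0.5, -0.64, 0, 0], [-1.1, -1.44, 0, 0], [-1.7, -2.24, 0, 0], [-2.3, -3, 0, 0], [-2.9, -3.8, 0, 0], [-3.5, -4.6, 0, 0], [-4.1, -5.4, 0, 0], [-4.5, -5.9, 0, 0], [-4.72, -6.16, 0.2, 0], [-4.72, -6.16, 0.6, 0], [-4.72, -6.16, 0.6, 0]]' > mv.in && python3 inch.py mv.in; python3 -c "
from h import *
go(692.4,-24.2,76,1.57)"
```

```text
clock: 2.4
tool_pos: [688.5, -14.2, 218.5]
eef_rot: [-0.003, 0.002, 1.0, 0.0]
ft_force: [-0.8, 0.9, -0.7]
gripper_width: 0.999
grip_force: 0.0
shift [ -4.8 -10.1 142.4] turn -0.003 alt 3.139 q7 1.67 tcp [688.5 -14.2 218.5] yaw 1.567 F [-0.8  0.9 -0.7]
```

```bash
echo '[[0, 0, 0, 0], [0, 0, 0, 0], [0, 0, 0, 0]]' > mv.in && python3 inch.py mv.in>/dev/null; python3 -c "
from h import *
go(692.4,-24.2,76,1.57)"
```

```text
shift [ -1.3 -10.  147.9] turn -0.002 alt 3.14 q7 1.67 tcp [690.8 -14.3 223.9] yaw 1.568 F [-0.6  0.1 -0.2]
```

```bash
echo '[[-0.02, -0.2, 0.4, 0], [-0.02, -0.2, 1.2, 0], [-0.02, -0.2, 2, 0], [-0.02, -0.2, 2.6, 0], [-0.02, -0.2, 2.96, 0], [-0.02, -0.2, 2.96, 0], [-0.02, -0.2, 2.96, 0]]' > mv.in && python3 inch.py mv.in; python3 -c "
from h import *
go(692.4,-24.2,76,1.57)"
```

```text
clock: 3.4
tool_pos: [692.0, -25.0, 75.7]
eef_rot: [0.001, 0.002, 1.0, 0.0]
ft_force: [0.1, 0.5, 0.0]
gripper_width: 1.002
grip_force: 0.0
shift [-0.4  0.8 -0.3] turn -0.002 alt 3.139 q7 1.71 tcp [692.  -25.   75.7] yaw 1.568 F [0.1 0.5 0. ]
```

To row units: 1 mm is 0.02.

```bash
echo '[[0, 0.02, 0, 0], [0, 0.02, 0, 0], [0, 0.02, 0, 0], [0, 0.02, 0, 0], [0, 0.02, 0, 0], [0, 0.02, 0, 0], [0, 0.02, 0, 0], [0, 0.02, 0, 0], [0, 0.02, 0, 0], [0, 0.02, 0, 0]]' > mv.in && python3 inch.py mv.in 0.0;  echo '[[0, 0, 0, 1], [0, 0, 0, 2.5], [0, 0, 0, 4], [0, 0, 0, 5.5], [0, 0, 0, 7], [0, 0, 0, 8.5], [0, 0, 0, 10], [0, 0, 0, 11.5], [0, 0, 0, 13], [0, 0, 0, 14], [0, 0, 0, 14.6], [0, 0, 0, 14.6]]' > mv.in && python3 inch.py mv.in; python3 -c "
from h import *
print(r.get_state()['wrist_torque'])"
```

```text
clock: 4.4
tool_pos: [691.5, -24.4, 74.6]
eef_rot: [0.0, 0.002, 1.0, -0.0]
ft_force: [0.0, -1.3, 0.6]
gripper_width: 0.513
grip_force: 30.0
clock: 5.6
tool_pos: [693.4, -22.3, 74.6]
eef_rot: [0.001, 0.668, 0.744, 0.002]
ft_force: [5.1, 1.1, -1.7]
gripper_width: 0.511
grip_force: 30.0
[ 0.2925607  -0.87706883 -0.13262179]
```

To row units: 0.12 rad is 1.2.

```bash
echo '[[0, 0, 0, 0.5], [0, 0, 0, 0.9], [0, 0, 0, 1.2], [0, 0, 0, 1.2], [0, 0, 0, 1.2]]' > mv.in && python3 inch.py mv.in; python3 -c "
from h import *
s=r.get_state();print(s['wrist_torque'],s['q'][6]);go(692,-24,75)
p,d=r.camera('top');crop('top',p,300,160,380,220,8,'k1')"
```

```text
clock: 6.1
tool_pos: [693.8, -20.6, 74.6]
eef_rot: [0.001, 0.71, 0.704, 0.003]
ft_force: [4.9, 2.9, -3.4]
gripper_width: 0.51
grip_force: 30.0
[ 0.67031617 -1.03220782  0.51081882] 0.265221555048869
shift [-3.4 -1.7 -0.4] turn 0 alt 0.0 q7 0.27 tcp [693.8 -20.6  74.6] yaw -0.009 F [ 4.9  2.9 -3.4]
```

```bash
echo '[[0, 0, 0, 0.4], [0, 0, 0, 0.4], [0, 0, 0, 0.4]]' > mv.in && python3 inch.py mv.in; python3 -c "
from h import *
s=r.get_state();print(s['wrist_torque'])"; echo '[[0, 0, 0, 0], [0, 0, 0, 0], [0, 0, 0, 0], [0, 0, 0, 0], [0, 0, 0, 0], [0, 0, 0, 0]]' > mv.in && python3 inch.py mv.in 1.0; echo '[[0, 0, -0.4, 0], [0, 0, -1.2, 0], [0, 0, -2.2, 0], [0, 0, -3, 0], [-0.8, 0, -3.2, 0], [-1.6, 0, -3.2, 0], [-2.4, 0, -3.2, 0], [-3.2, 0, -3.2, 0], [-3.2, 0, -3.2, 0], [-3.2, 0, -3.2, 0]]' > mv.in && python3 inch.py mv.in; python3 -c "
from h import *
go(692,-24,75)
p,d=r.camera('top');crop('top',p,300,160,380,220,8,'k1')
p,d=r.camera('side');crop('side',p,320,230,400,290,8,'k1s')"
```

```text
clock: 6.45
tool_pos: [693.9, -19.8, 74.6]
eef_rot: [0.0, 0.724, 0.69, 0.003]
ft_force: [5.8, 4.9, -2.1]
gripper_width: 0.508
grip_force: 30.0
[ 0.83573169 -1.13448602  0.6153423 ]
clock: 7.05
tool_pos: [691.4, -24.6, 74.5]
eef_rot: [-0.0, 0.726, 0.688, -0.0]
ft_force: [-0.6, -0.4, -0.5]
gripper_width: 0.952
grip_force: 0.0
clock: 8.05
tool_pos: [682.4, -185.9, 234.6]
eef_rot: [0.0, 0.727, 0.687, -0.0]
ft_force: [0.1, -0.5, 0.5]
gripper_width: 0.999
grip_force: 0.0
shift [162.2   0.5 159.6] turn 0 alt 0.0 q7 0.41 tcp [ 682.4 -185.9  234.6] yaw -0.056 F [ 0.1 -0.5  0.5]
```

View pics/k1s.png

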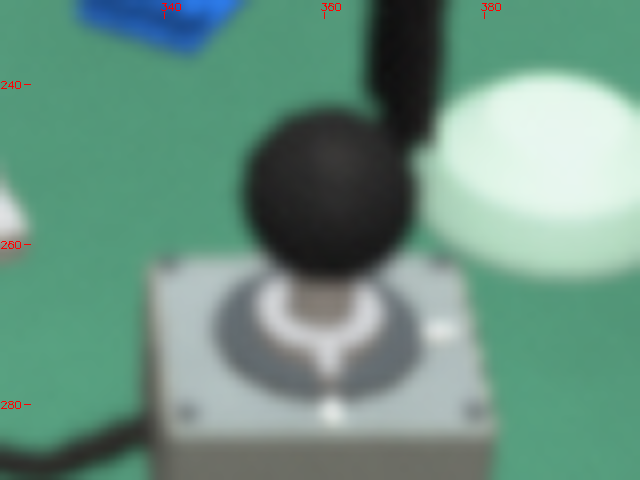

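The pointer now sits at the off mark (360,277 against 360,281). Next is the pawl.

```bash
python3 -c "
from h import *
go(484.6,65.2,190,0.072)"
```

```text
shift [ 237.  -211.3   44.7] turn -0.123 alt 3.018 q7 0.41 tcp [ 683.4 -182.4  234.3] yaw -0.051 F [-0.6  0.7  0.1]
```

To row units: 237 mm is 4.74, 220 mm is 4.4, -0.12 rad is -1.2.

```bash
echo '[[0.5, -0.44, 0, -0.2], [1.1, -0.98, 0, -0.5], [1.8, -1.6, 0, -1.2], [2.5, -2.22, 0, -1.2], [3.2, -2.84, 0, -1.2], [3.9, -3.46, 0, -1.2], [4.4, -3.92, 0, -1.2], [4.74, -4.22, 0.4, -1.2], [4.74, -4.22, 0.88, -1.2], [4.74, -4.22, 0.88, -1.2], [4.74, -4.22, 0.88, -1.2], [4.74, -4.22, 0.88, -1.2]]' > mv.in && python3 inch.py mv.in 0.6; python3 -c "
from h import *
go(484.6,65.2,36,0.072)"
```

```text
clock: 9.35
tool_pos: [485.9, 63.8, 191.9]
eef_rot: [0.001, 0.683, 0.73, 0.001]
ft_force: [0.6, 0.6, 0.2]
gripper_width: 0.604
grip_force: 0.0
shift [  1.4  -1.5 155.9] turn -0.005 alt 3.136 q7 -0.13 tcp [485.9  63.8 191.9] yaw 0.067 F [0.6 0.6 0.2]
```

To row units: 155 mm is 3.1, 135 mm is 2.7, -0.005 rad is -0.05.

```bash
echo '[[0.02, -0.02, 0.4, -0.05], [0.02, -0.02, 1.2, -0.05], [0.02, -0.02, 2, -0.05], [0.02, -0.02, 2.7, -0.05], [0.02, -0.02, 3.1, -0.05], [0.02, -0.02, 3.1, -0.05], [0.02, -0.02, 3.1, -0.05]]' > mv.in && python3 inch.py mv.in ; echo '[[0, 0, 0, 0], [0, 0, 0, 0], [0, 0, 0, 0], [0, 0, 0, 0], [0, 0, 0, 0], [0, 0, 0, 0], [0, 0, 0, 0], [0, 0, 0, 0], [0, 0, 0, 0], [0, 0, 0, 0]]' > mv.in && python3 inch.py mv.in 0; python3 -c "
from h import *
go(484.6,65.2,36,0.072)"
```

```text
clock: 10.05
tool_pos: [485.0, 64.5, 36.6]
eef_rot: [0.001, 0.681, 0.732, 0.0]
ft_force: [0.0, -0.5, 0.4]
gripper_width: 0.601
grip_force: 0.0
clock: 11.05
tool_pos: [486.3, 65.0, 36.4]
eef_rot: [0.002, 0.681, 0.732, 0.002]
ft_force: [5.0, 1.6, -1.2]
gripper_width: 0.128
grip_force: 29.9
shift [ 0.3 -1.7  0.4] turn -0.0 alt 3.142 q7 0.02 tcp [486.3  65.   36.4] yaw 0.072 F [ 5.   1.6 -1.2]
```

To row units: 108.4 mm is 2.168, 94.4 mm is 1.888.

```bash
echo '[[0, 0.028, -0.25, 0], [0, 0.094, -0.494, 0], [0, 0.21, -0.754, 0], [0, 0.368, -0.99, 0], [0, 0.566, -1.198, 0], [0, 0.794, -1.368, 0], [0, 1.048, -1.496, 0], [0, 1.32, -1.58, 0], [0, 1.604, -1.618, 0], [0, 1.888, -1.606, 0], [0, 2.168, -1.546, 0], [0, 2.28, -1.508, 0]]' > mv.in && python3 inch.py mv.in; echo '[[0, 0, 0, 0], [0, 0, 0, 0], [0, 0, 0, 0]]' > mv.in && python3 inch.py mv.in; python3 -c "
from h import *
s=r.get_state();print(s['wrist_torque'])
p,d=r.camera('top');crop('top',p,240,220,340,300,6,'p1')
p,d=r.camera('side');crop('side',p,200,180,320,270,6,'p1s')"
```

```text
clock: 12.25
tool_pos: [595.8, 72.5, 109.1]
eef_rot: [-0.001, 0.681, 0.732, -0.002]
ft_force: [-4.5, -1.4, -2.1]
gripper_width: 0.122
grip_force: 30.0
clock: 12.55
tool_pos: [595.1, 72.6, 109.5]
eef_rot: [-0.001, 0.681, 0.732, -0.002]
ft_force: [-3.1, -0.4, -11.3]
gripper_width: 0.119
grip_force: 30.6
[-0.34916738  1.04650875  0.03640204]
```

View pics/p1s.png

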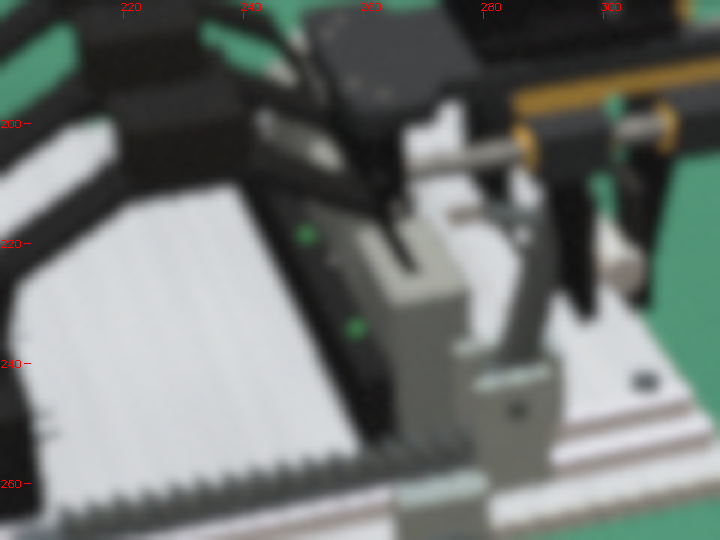

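The pawl is past upright, with the rod at (302,222) between the fingers. I'll release it.

To row units: 6 mm is 0.12, 3 mm is 0.06.

```bash
echo '[[0, 0.06, 0, 0], [0, 0.12, 0.02, 0], [0, 0.12, 0.02, 0], [0, 0.12, 0.02, 0], [0, 0.12, 0.02, 0], [0, 0.12, 0.02, 0], [0, 0.12, 0.02, 0]]' > mv.in && python3 inch.py mv.in 0.7; echo '[[0, 0, -0.4, 0], [0, 0, -1.2, 0], [0, 0, -2.2, 0], [0, 0, -2.6, 0], [0, 0, -2.6, 0]]' > mv.in && python3 inch.py mv.in; python3 -c "
from h import *
go(598.6,274.5,230,1.643)
for n in('top','side'):
    p,d=r.camera(n);X=cloud(n,d).reshape(-1,3);q=X[(abs(X[:,0]-590)<50)&(X[:,1]>45)&(X[:,1]<95)&(X[:,2]>105)&(X[:,2]<145)&(d.ravel()>0)];print(len(q),q.mean(0))
"
```

```text
clock: 13.35
tool_pos: [603.6, 73.4, 110.1]
eef_rot: [0.0, 0.681, 0.732, 0.0]
ft_force: [-1.1, -0.1, -0.4]
gripper_width: 0.652
grip_force: 0.0
clock: 13.85
tool_pos: [605.7, 73.3, 244.1]
eef_rot: [0.002, 0.681, 0.732, 0.003]
ft_force: [0.4, -0.1, 0.5]
gripper_width: 0.703
grip_force: 0.0
shift [201.2   7.3  14.5] turn 1.57 alt -1.571 q7 0.05 tcp [605.7  73.3 244.1] yaw 0.072 F [ 0.4 -0.1  0.5]
0 [nan nan nan]
99 [604.4883415   67.50436837 130.04002295]<string>:5: RuntimeWarning: Mean of empty slice.
  ret = um.true_divide(
```

To row units: 7 mm is 0.14, 201 mm is 4.02, -1.57 rad is -15.7.

```bash
echo '[[0.4, 0, 0, -1], [1, 0, 0, -2.5], [1.8, 0.04, 0, -4], [2.6, 0.08, 0, -5.5], [3.3, 0.14, 0, -7], [3.8, 0.14, 0, -8.5], [4.02, 0.14, 0, -10], [4.02, 0.14, 0, -11.5], [4.02, 0.14, 0, -13], [4.02, 0.14, 0, -14.5], [4.02, 0.14, 0, -15.7], [4.02, 0.14, 0.28, -15.7]]' > mv.in && python3 inch.py mv.in 0.75; echo '[[0, 0, 0, 0], [0, 0, 0, 0]]' > mv.in && python3 inch.py mv.in; python3 -c "
from h import *
go(598.6,274.5,54,1.643)
for n in('top','side'):
    p,d=r.camera(n);X=cloud(n,d).reshape(-1,3);q=X[(abs(X[:,0]-598)<20)&(X[:,1]>245)&(X[:,1]<305)&(X[:,2]>80)&(X[:,2]<100)&(d.ravel()>0)];print(len(q),q.mean(0),q.min(0),q.max(0))
"
```

```text
clock: 15.15
tool_pos: [596.2, 274.4, 225.3]
eef_rot: [0.0, -0.036, 0.999, 0.0]
ft_force: [-0.3, -0.1, 0.4]
gripper_width: 0.745
grip_force: 0.0
clock: 15.35
tool_pos: [595.1, 274.0, 224.0]
eef_rot: [-0.001, -0.035, 0.999, -0.001]
ft_force: [-0.0, -0.3, 1.0]
gripper_width: 0.751
grip_force: 0.0
shift [ -4.1   0.5 170. ] turn -0.003 alt 3.139 q7 1.27 tcp [595.1 274.  224. ] yaw 1.64 F [-0.  -0.3  1. ]<string>:5: RuntimeWarning: Mean of empty slice.
  ret = um.true_divide(
Traceback (most recent call last):
ValueError: zero-size array to reduction operation minimum which has no identity
```

```bash
echo '[[-0.08, 0, 0.4, 0], [-0.08, 0, 1.2, 0], [-0.08, 0, 2, 0], [-0.08, 0, 2.8, 0], [-0.08, 0, 3.24, 0], [-0.08, 0, 3.4, 0], [-0.08, 0, 3.4, 0]]' > mv.in && python3 inch.py mv.in; echo '[[0, 0, 0, 0], [0, 0, 0, 0], [0, 0, 0, 0], [0, 0, 0, 0], [0, 0, 0, 0], [0, 0, 0, 0], [0, 0, 0, 0]]' > mv.in && python3 inch.py mv.in 0;echo '[[-0.1, 0, 0, 0], [-0.24, 0, 0, 0], [-0.4, 0, 0, 0], [-0.56, 0, 0, 0], [-0.72, 0, 0, 0], [-0.84, 0, 0, 0], [-0.92, 0, 0, 0], [-0.92, 0, 0, 0], [-0.92, 0, 0, 0]]' > mv.in && python3 inch.py mv.in; python3 -c "
from h import *
go(598.6,274.5,54,1.643)"
```

```text
clock: 16.1
tool_pos: [599.5, 274.5, 55.2]
eef_rot: [-0.001, -0.035, 0.999, -0.0]
ft_force: [0.7, 0.4, -0.3]
gripper_width: 0.749
grip_force: 0.0
clock: 16.8
tool_pos: [600.3, 277.0, 57.0]
eef_rot: [0.001, -0.036, 0.999, 0.002]
ft_force: [0.9, 5.8, 1.9]
gripper_width: 0.408
grip_force: 30.0
clock: 17.7
tool_pos: [645.2, 280.1, 56.9]
eef_rot: [-0.0, -0.036, 0.999, 0.001]
ft_force: [-1.9, 4.7, 4.7]
gripper_width: 0.409
grip_force: 30.0
shift [46.9 -2.3  3. ] turn 0.0 alt -3.141 q7 1.35 tcp [645.2 280.1  56.9] yaw 1.643 F [-1.9  4.7  4.7]
```

```bash
echo '[[-0.04, 0, 0, 0], [-0.08, 0, 0, 0], [-0.08, 0, 0, 0], [-0.08, 0, 0, 0]]' > mv.in && python3 inch.py mv.in; echo '[[0, 0, 0, 0], [0, 0, 0, 0], [0, 0, 0, 0], [0, 0, 0, 0], [0, 0, 0, 0]]' > mv.in && python3 inch.py mv.in 0.75;echo '[[0, 0, -0.4, 0], [0, 0, -1.2, 0], [0, 0, -2.2, 0], [0, 0, -3.2, 0], [0, 0, -3.8, 0], [0, 0, -3.8, 0], [0, 0, -3.8, 0]]' > mv.in && python3 inch.py mv.in; python3 -c "
from h import *
go(461.3,157.8,230,1.643)"
```

```text
clock: 18.1
tool_pos: [645.3, 280.1, 56.8]
eef_rot: [-0.005, -0.037, 0.999, 0.001]
ft_force: [-13.5, 2.3, 13.1]
gripper_width: 0.41
grip_force: 30.0
clock: 18.6
tool_pos: [650.0, 277.4, 55.7]
eef_rot: [-0.0, -0.035, 0.999, -0.0]
ft_force: [-0.6, 0.1, -0.0]
gripper_width: 0.725
grip_force: 0.0
clock: 19.3
tool_pos: [650.2, 278.0, 246.6]
eef_rot: [0.001, -0.035, 0.999, 0.0]
ft_force: [0.1, -0.9, -1.0]
gripper_width: 0.752
grip_force: 0.0
shift [ 197.  -106.5   16.3] turn -0.001 alt 3.14 q7 1.32 tcp [650.2 278.  246.6] yaw 1.642 F [ 0.1 -0.9 -1. ]
```

```bash
cat >> h.py <<'E'
def lamps():
    for n in("top","side"):
        p,d=r.camera(n);X=cloud(n,d);m=((X[...,2]>158)&(X[...,2]<170)&(d>0)&(X[...,0]>350)&(X[...,0]<560)&(X[...,1]>100)&(X[...,1]<400)&(p.max(-1)<90)).astype(np.uint8)
        k,L,st,_=cv2.connectedComponentsWithStats(m)
        for i in range(1,k):
            if st[i,4]>60:
                q=X[L==i];c,sz,a=cv2.minAreaRect(q[:,:2].astype(np.float32));print(n,st[i,4],np.round(c,1),np.round(sz,1),round(a,1),q[:,2].mean().round(1))
E
python3 -c "
from h import *
lamps()
p,d=r.camera('top');crop('top',p,125,215,325,385,3.5,'t2')"
```

```text
top 330 [462.3 157.5] [45.8 27.4] 4.3 163.1
top 333 [457.4 227.3] [45.9 26.9] 2.9 163.1
side 134 [450.6 296. ] [44.7 28.4] 4.5 162.6
side 151 [455.2 225.2] [44.2 28.6] 7.0 163.0
side 181 [461.  156.3] [46.  30.8] 4.0 162.8
```

View pics/t2.png

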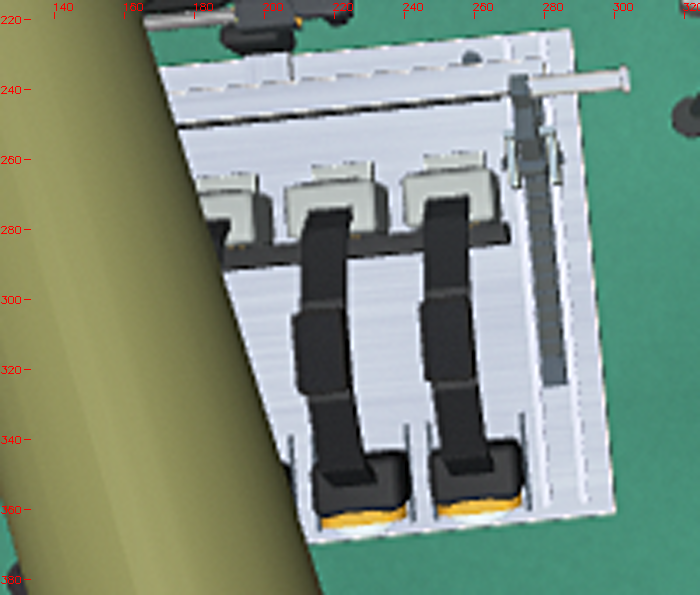

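The bar is fully back and the toes are clear. The pawl is thrown over, with its rod at (292,238). First lamp next.

To row units: 20 mm is 0.4, 197 mm is 3.94.

```bash
echo '[[0.4, -0.2, 0, 0], [1, -0.52, 0, 0], [1.8, -0.96, 0, 0], [2.6, -1.4, 0, 0], [3.3, -1.78, 0, 0], [3.8, -2.06, 0, 0], [3.94, -2.12, 0, 0], [3.94, -2.12, 0.2, 0], [3.94, -2.12, 0.32, 0], [3.94, -2.12, 0.32, 0], [3.94, -2.12, 0.32, 0]]' > mv.in && python3 inch.py mv.in 0.55; python3 -c "
from h import *
go(461.6,157.7,136,1.643)"
```

```text
clock: 20.55
tool_pos: [461.3, 158.8, 229.1]
eef_rot: [-0.001, -0.036, 0.999, -0.001]
ft_force: [-0.4, -0.3, 0.3]
gripper_width: 0.551
grip_force: 0.0
shift [-0.4 -1.  93.1] turn -0.001 alt 3.141 q7 1.24 tcp [461.3 158.8 229.1] yaw 1.642 F [-0.4 -0.3  0.3]
```

To row units: 50 mm is 1, -1 mm is -0.02.

```bash
echo '[[0, -0.02, 0.4, 0], [0, -0.02, 1, 0], [0, -0.02, 1.5, 0], [0, -0.02, 1.86, 0], [0, -0.02, 1.86, 0], [0, -0.02, 1.86, 0]]' > mv.in && python3 inch.py mv.in; echo '[[0, 0, 0, 0], [0, 0, 0, 0], [0, 0, 0, 0], [0, 0, 0, 0], [0, 0, 0, 0], [0, 0, 0, 0]]' > mv.in && python3 inch.py mv.in 0; echo '[[0, 0, -0.1, 0], [0, 0, -0.3, 0], [0, 0, -0.8, 0], [0, 0, -1.5, 0], [0, 0, -2.2, 0], [0, 0, -2.9, 0], [0, 0, -3.5, 0], [0, 0, -3.9, 0], [0, 0, -4, 0], [0, 0, -4, 0], [0, 0, -4, 0]]' > mv.in && python3 inch.py mv.in;  python3 -c "
from h import *
go(500.3,-375,336,1.593)"
```

```text
clock: 21.15
tool_pos: [461.5, 157.6, 137.3]
eef_rot: [0.0, -0.036, 0.999, -0.0]
ft_force: [-0.3, 0.5, 0.2]
gripper_width: 0.551
grip_force: 0.0
clock: 21.75
tool_pos: [461.4, 157.8, 137.7]
eef_rot: [0.001, -0.036, 0.999, 0.0]
ft_force: [0.3, 1.3, 4.4]
gripper_width: 0.317
grip_force: 30.0
clock: 22.85
tool_pos: [460.1, 157.1, 335.4]
eef_rot: [-0.001, -0.036, 0.999, -0.001]
ft_force: [-0.2, -1.3, -3.1]
gripper_width: 0.319
grip_force: 30.0
shift [  -2.2 -533.6    0. ] turn 0.049 alt -3.093 q7 1.23 tcp [460.1 157.1 335.4] yaw 1.642 F [-0.2 -1.3 -3.1]
```

```bash
echo '[[0, -0.2, 0, 0], [0, -0.6, 0, 0], [0, -1.16, 0, 0], [0, -1.8, 0, 0], [0, -2.44, 0, 0], [0, -3.08, 0, 0], [0, -3.72, 0, 0.2], [0, -4.36, 0, 0.4], [-0.02, -5, 0, 0.5], [-0.04, -5.64, 0, 0.5], [-0.04, -6.28, 0, 0.5], [-0.04, -6.92, 0, 0.5]]' > mv.in && python3 inch.py mv.in; echo '[[0, -0.64, 0, 0], [0, -1.28, 0, 0], [0, -1.88, 0, 0], [0, -2.48, 0, 0], [0, -3, 0, 0], [0, -3.4, 0, 0], [0, -3.64, 0, 0], [0, -3.74, 0, 0], [0, -3.74, 0, 0], [0, -3.74, 0, 0], [0, -3.74, 0, 0]]' > mv.in && python3 inch.py mv.in;  python3 -c "
from h import *
go(500.3,-375,200,1.593)"
```

```text
clock: 24.05
tool_pos: [486.4, -189.6, 336.1]
eef_rot: [-0.001, -0.01, 1.0, 0.0]
ft_force: [0.2, 1.1, -3.9]
gripper_width: 0.318
grip_force: 30.0
clock: 25.15
tool_pos: [491.9, -373.4, 336.9]
eef_rot: [0.0, -0.011, 1.0, 0.001]
ft_force: [0.2, -0.4, -4.2]
gripper_width: 0.32
grip_force: 30.0
shift [ -8.3  -1.9 136.9] turn 0.001 alt -3.141 q7 2.41 tcp [ 491.9 -373.4  336.9] yaw 1.594 F [ 0.2 -0.4 -4.2]
```

```bash
echo '[[-0.08, -0.02, 0.2, 0], [-0.16, -0.04, 0.6, 0], [-0.16, -0.04, 1.2, 0], [-0.16, -0.04, 1.8, 0], [-0.16, -0.04, 2.3, 0], [-0.16, -0.04, 2.64, 0], [-0.16, -0.04, 2.74, 0], [-0.16, -0.04, 2.74, 0], [-0.16, -0.04, 2.74, 0]]' > mv.in && python3 inch.py mv.in;  python3 -c "
from h import *
go(500.3,-375,170,1.593)
p,d=r.camera('side');crop('side',p,240,230,440,390,4,'r1')"
```

```text
clock: 26.05
tool_pos: [500.1, -376.6, 200.8]
eef_rot: [0.001, -0.011, 1.0, -0.0]
ft_force: [0.1, -0.1, -3.9]
gripper_width: 0.32
grip_force: 30.0
shift [-0.2  1.6 30.8] turn -0.001 alt 3.141 q7 2.45 tcp [ 500.1 -376.6  200.8] yaw 1.592 F [ 0.1 -0.1 -3.9]
```

View pics/r1.png

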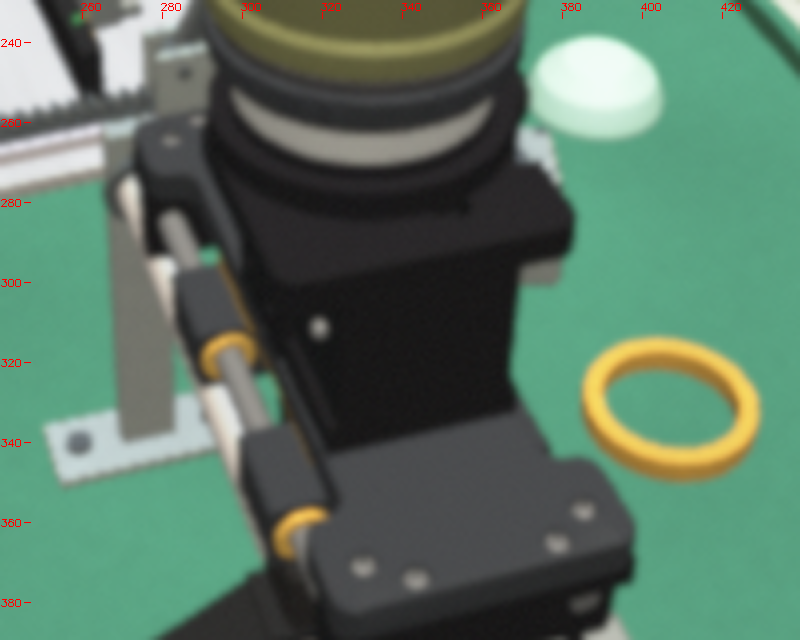

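The gripper hides the lamp here, so I'll lower by feel.

The rows are not in the units I measure in: shifts go in units of 50 mm and turns go in units of 0.1 rad. I convert before sending: 18 mm is 0.36, 1 mm is 0.02.

```bash
echo '[[0, 0.02, 0.16, 0], [0, 0.02, 0.36, 0], [0, 0.02, 0.5, 0], [0, 0.02, 0.56, 0], [0, 0.02, 0.58, 0], [0, 0.02, 0.6, 0], [0, 0.02, 0.62, 0], [0, 0.02, 0.62, 0]]' > mv.in && python3 inch.py mv.in;  python3 -c "
from h import *
go(500.3,-375,170,1.593)"
```

```text
clock: 26.9
tool_pos: [499.4, -375.2, 170.6]
eef_rot: [0.0, -0.011, 1.0, 0.001]
ft_force: [-3.9, 5.1, 6.8]
gripper_width: 0.322
grip_force: 30.0
shift [-0.9  0.2  0.6] turn -0.001 alt 3.141 q7 2.47 tcp [ 499.4 -375.2  170.6] yaw 1.592 F [-3.9  5.1  6.8]
```

Contact made (about 11 N beyond the lamp's weight). I'll release, rise and look.

```bash
echo '[[0, 0, 0, 0], [0, 0, 0, 0], [0, 0, 0, 0], [0, 0, 0, 0], [0, 0, 0, 0]]' > mv.in && python3 inch.py mv.in 0.55; echo '[[0, 0, -0.2, 0], [0, 0, -0.8, 0], [0, 0, -1.6, 0], [0, 0, -2.2, 0], [0, 0.8, -2.2, 0], [0, 1.6, -2.2, 0], [0, 2.4, -2.2, 0], [0, 3.2, -2.2, 0], [0, 3.9, -2.2, 0], [0, 4.6, -2.2, 0], [0, 5.2, -2.2, 0], [0, 5.2, -2.2, 0]]' > mv.in && python3 inch.py mv.in;  python3 -c "
from h import *
go(456.3,227.4,250,1.643)
p,d=r.camera('side');crop('side',p,200,200,400,360,4,'r2')
lamps()"
```

```text
clock: 27.4
tool_pos: [499.6, -375.4, 168.9]
eef_rot: [0.0, -0.011, 1.0, -0.0]
ft_force: [0.5, 0.3, -0.2]
gripper_width: 0.541
grip_force: 0.0
clock: 28.6
tool_pos: [494.6, -110.2, 279.6]
eef_rot: [0.001, -0.014, 1.0, 0.001]
ft_force: [0.6, 0.5, 0.9]
gripper_width: 0.548
grip_force: 0.0
shift [ 28.5 338.5  30.6] turn -0.043 alt 3.098 q7 1.75 tcp [ 494.6 -110.2  279.6] yaw 1.6 F [0.6 0.5 0.9]
top 331 [457.5 227. ] [45.4 27.2] 5.9 163.1
top 332 [452.3 299.7] [45.6 27.9] 5.3 162.9
side 124 [450.1 296.3] [43.3 27.3] 5.3 162.8
side 157 [455.2 227.3] [44.3 32.4] 6.9 162.8
```

View pics/r2.png

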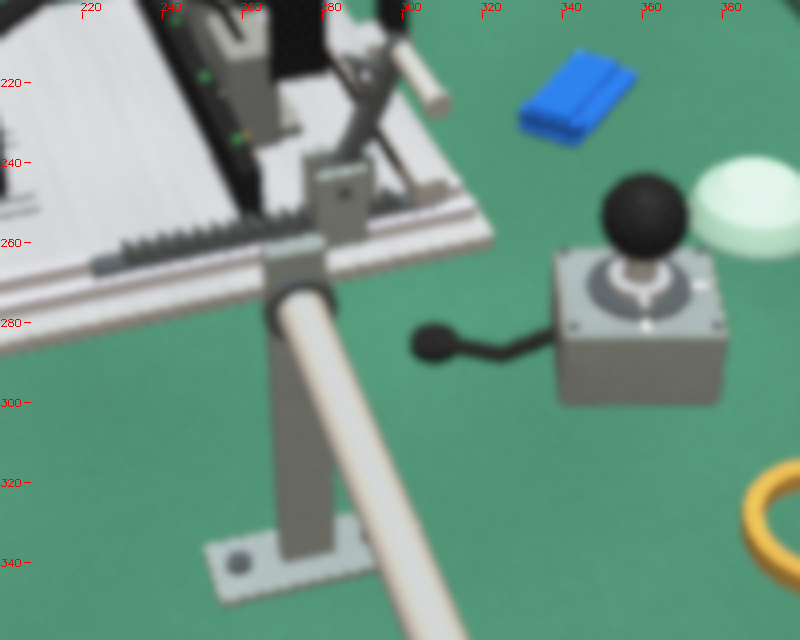

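To row units: 5 mm is 0.1, 338 mm is 6.76, -0.043 rad is -0.43.

```bash
cat >> h.py <<'E'
def hung():
    for n in("top","side"):
        p,d=r.camera(n);X=cloud(n,d);m=((X[...,2]>188)&(X[...,2]<206)&(d>0)&(X[...,0]>420)&(X[...,0]<580)&(X[...,1]<-125)&(X[...,1]>-450)&(p.max(-1)<90)).astype(np.uint8)
        k,L,st,_=cv2.connectedComponentsWithStats(m)
        for i in range(1,k):
            if st[i,4]>60:
                q=X[L==i];c,sz,a=cv2.minAreaRect(q[:,:2].astype(np.float32));pl=np.linalg.lstsq(np.c_[q[:,:2]-q[:,:2].mean(0),np.ones(len(q))],q[:,2],rcond=None)[0];print("hung",n,st[i,4],np.round(c,1),np.round(sz,1),round(a,1),"z",q[:,2].mean().round(1),"slopes",pl[:2].round(3))
E
python3 -c "
from h import *
hung();go(456.4,227.3,250,1.643)"; echo '[[0.1, 0.6, 0, 0], [0.16, 1.2, 0, 0], [0.24, 1.9, 0, 0], [0.3, 2.6, 0, 0], [0.36, 3.3, 0, 0], [0.42, 4, 0, 0], [0.48, 4.7, 0, 0], [0.52, 5.4, 0, 0], [0.54, 6.1, 0, -0.2], [0.56, 6.6, 0, -0.4], [0.56, 6.76, 0.4, -0.43], [0.56, 6.76, 0.6, -0.43]]' > mv.in && python3 inch.py mv.in; echo '[[0, 0, 0, 0], [0, 0, 0, 0]]' > mv.in && python3 inch.py mv.in; python3 -c "
from h import *
hung();go(456.4,227.3,136,1.643);lamps()"
```

```text
hung top 366 [ 499.4 -374.1] [29.4 45.5] 88.5 z 195.6 slopes [ 0.038 -0.058]
hung side 820 [ 497.9 -376.2] [45.1 28. ] 1.6 z 195.7 slopes [0.043 0.149]
shift [ 31.2 345.1  29.2] turn -0.054 alt 3.088 q7 1.75 tcp [ 493.9 -117.1  279.3] yaw 1.589 F [ 0.3  0.3 -0.3]
clock: 30.05
tool_pos: [458.7, 222.3, 247.5]
eef_rot: [-0.001, -0.033, 0.999, -0.001]
ft_force: [-0.7, 0.2, -0.3]
gripper_width: 0.548
grip_force: 0.0
clock: 30.25
tool_pos: [459.5, 220.4, 249.2]
eef_rot: [0.0, -0.031, 1.0, -0.0]
ft_force: [0.1, -0.3, -0.4]
gripper_width: 0.55
grip_force: 0.0
hung top 366 [ 499.5 -373.3] [45.6 28. ] 0.5 z 195.6 slopes [ 0.018 -0.093]
hung side 830 [ 498.  -376.2] [45.  28.5] 1.7 z 195.7 slopes [0.04  0.152]
shift [  3.    6.4 113.9] turn -0.01 alt 3.132 q7 1.13 tcp [459.6 221.  249.9] yaw 1.633 F [ 0.  -0.5 -0.8]
side 127 [450.5 297.4] [44.5 27.2] 2.0 162.8
side 155 [455.1 226.4] [44.2 30.9] 6.7 162.8
```

Lamp 1 hangs properly (pad at 499,-375, z 196). Next is the middle lamp.

```bash
echo '[[0.06, 0.12, 0.4, -0.1], [0.06, 0.12, 1, -0.1], [0.06, 0.12, 1.7, -0.1], [0.06, 0.12, 2.12, -0.1], [0.06, 0.12, 2.26, -0.1], [0.06, 0.12, 2.26, -0.1], [0.06, 0.12, 2.26, -0.1]]' > mv.in && python3 inch.py mv.in; echo '[[0, 0, 0, 0], [0, 0, 0, 0], [0, 0, 0, 0], [0, 0, 0, 0], [0, 0, 0, 0], [0, 0, 0, 0]]' > mv.in && python3 inch.py mv.in 0; echo '[[0, 0, -0.1, 0], [0, 0, -0.3, 0], [0, 0, -0.8, 0], [0, 0, -1.5, 0], [0, 0, -2.2, 0], [0, 0, -2.9, 0], [0, 0, -3.5, 0], [0, 0, -3.9, 0], [0, 0, -4, 0], [0, 0, -4, 0], [0, 0, -4, 0]]' > mv.in && python3 inch.py mv.in;  python3 -c "
from h import *
go(498.2,-285,336,1.593)"
```

```text
clock: 31.15
tool_pos: [456.5, 228.2, 137.4]
eef_rot: [0.001, -0.037, 0.999, 0.001]
ft_force: [-0.2, 0.6, 1.1]
gripper_width: 0.55
grip_force: 0.0
clock: 31.75
tool_pos: [455.8, 227.9, 136.5]
eef_rot: [0.0, -0.037, 0.999, 0.0]
ft_force: [-1.7, 0.5, 4.5]
gripper_width: 0.32
grip_force: 30.0
clock: 32.85
tool_pos: [454.7, 227.4, 334.4]
eef_rot: [-0.001, -0.037, 0.999, -0.001]
ft_force: [0.3, 0.3, -4.2]
gripper_width: 0.314
grip_force: 30.0
shift [  -5.4 -514.2   -0.9] turn 0.052 alt -3.09 q7 1.12 tcp [454.7 227.4 334.4] yaw 1.645 F [ 0.3  0.3 -4.2]
```

```bash
echo '[[0, -0.2, 0, 0], [0, -0.6, 0, 0], [0, -1.16, 0, 0], [0, -1.8, 0, 0], [0, -2.44, 0, 0], [0, -3.08, 0, 0], [0, -3.72, 0, 0.2], [0, -4.36, 0, 0.4], [-0.02, -5, 0, 0.52], [-0.04, -5.64, 0, 0.52], [-0.04, -6.28, 0, 0.52], [-0.06, -6.92, 0, 0.52]]' > mv.in && python3 inch.py mv.in; echo '[[-0.08, -0.64, 0, 0], [-0.08, -1.28, 0, 0], [-0.08, -1.88, 0, 0], [-0.08, -2.48, 0, 0], [-0.08, -3, 0, 0], [-0.08, -3.26, 0, 0], [-0.08, -3.36, 0, 0], [-0.08, -3.36, 0, 0], [-0.08, -3.36, 0, 0], [-0.08, -3.36, 0, 0]]' > mv.in && python3 inch.py mv.in;  python3 -c "
from h import *
go(498.2,-285,200,1.593)"
```

```text
clock: 34.05
tool_pos: [482.7, -120.7, 335.5]
eef_rot: [-0.0, -0.01, 1.0, 0.0]
ft_force: [0.6, -0.5, -4.2]
gripper_width: 0.315
grip_force: 30.0
clock: 35.05
tool_pos: [492.1, -283.8, 335.9]
eef_rot: [0.0, -0.012, 1.0, 0.001]
ft_force: [0.1, 0.7, -4.2]
gripper_width: 0.318
grip_force: 30.0
shift [ -6.   -1.5 135.9] turn 0.002 alt -3.14 q7 2.22 tcp [ 492.1 -283.8  335.9] yaw 1.595 F [ 0.1  0.7 -4.2]
```

```bash
echo '[[-0.08, -0.02, 0.2, 0], [-0.12, -0.03, 0.6, 0], [-0.12, -0.03, 1.2, 0], [-0.12, -0.03, 1.8, 0], [-0.12, -0.03, 2.3, 0], [-0.12, -0.03, 2.64, 0], [-0.12, -0.03, 2.72, 0], [-0.12, -0.03, 2.72, 0], [-0.12, -0.03, 2.72, 0]]' > mv.in && python3 inch.py mv.in;  python3 -c "
from h import *
go(498.2,-285,170,1.593)"
```

```text
clock: 35.95
tool_pos: [498.6, -286.5, 200.8]
eef_rot: [0.001, -0.011, 1.0, -0.0]
ft_force: [1.2, 0.8, -4.7]
gripper_width: 0.317
grip_force: 30.0
shift [ 0.4  1.6 30.8] turn 0.001 alt -3.141 q7 2.28 tcp [ 498.6 -286.5  200.8] yaw 1.594 F [ 1.2  0.8 -4.7]
```

```bash
echo '[[0, 0.02, 0.16, 0], [0, 0.02, 0.36, 0], [0, 0.02, 0.5, 0], [0, 0.02, 0.56, 0], [0, 0.02, 0.58, 0], [0, 0.02, 0.6, 0], [0, 0.02, 0.62, 0], [0, 0.02, 0.62, 0]]' > mv.in && python3 inch.py mv.in; echo '[[0, 0, 0, 0], [0, 0, 0, 0], [0, 0, 0, 0], [0, 0, 0, 0], [0, 0, 0, 0]]' > mv.in && python3 inch.py mv.in 0.55; echo '[[0, 0, -0.2, 0], [0, 0, -0.8, 0], [0, 0, -1.6, 0], [0, 0, -2.2, 0], [0, 0.8, -2.2, 0], [0, 1.6, -2.2, 0], [0, 2.4, -2.2, 0], [0, 3.2, -2.2, 0], [0, 3.6, -2.2, 0], [0, 3.6, -2.2, 0]]' > mv.in && python3 inch.py mv.in;  python3 -c "
from h import *
hung();lamps();go(451.5,299.2,250,1.643)"
```

```text
clock: 36.75
tool_pos: [498.1, -285.5, 169.5]
eef_rot: [0.0, -0.011, 1.0, 0.0]
ft_force: [-1.6, 1.3, -0.5]
gripper_width: 0.324
grip_force: 30.0
clock: 37.25
tool_pos: [498.0, -285.4, 169.0]
eef_rot: [0.0, -0.011, 1.0, -0.0]
ft_force: [-0.3, -0.1, 0.5]
gripper_width: 0.539
grip_force: 0.0
clock: 38.25
tool_pos: [494.3, -101.5, 279.6]
eef_rot: [0.001, -0.014, 1.0, 0.001]
ft_force: [0.1, -0.2, -0.1]
gripper_width: 0.552
grip_force: 0.0
hung top 368 [ 499.7 -373.9] [45.8 29. ] 1.1 z 195.6 slopes [ 0.048 -0.082]
hung side 603 [ 497.6 -287.3] [45.2 27.7] 2.3 z 195.6 slopes [0.028 0.176]
hung side 826 [ 498.3 -376.4] [46.1 27.6] 1.1 z 195.7 slopes [0.04  0.153]
top 340 [450.9 351.6] [45.7 28.7] 0.2 163.1
side 114 [448.5 349.9] [43.7 27.3] 6.4 163.1
shift [ 34.5 407.3  29.1] turn -0.053 alt 3.089 q7 1.72 tcp [ 493.8 -107.4  279.3] yaw 1.59 F [ 0.1 -0.4 -0.3]
```

The third lamp has been knocked from y = 299 to y = 351. I'll look.

```bash
python3 -c "
from h import *
lamps()
p,d=r.camera('top');crop('top',p,120,220,270,385,3.6,'t3')"
```

```text
top 345 [450.8 351.5] [45.9 28.6] 0.7 162.9
side 118 [448.7 348.7] [43.9 29.9] 4.3 162.9
```

View pics/t3.png

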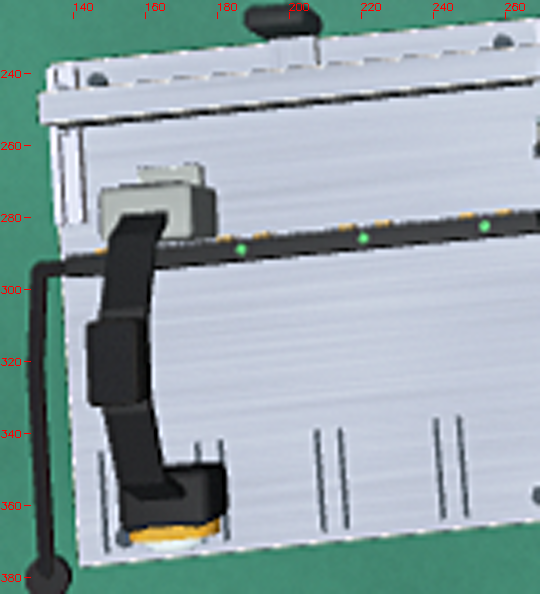

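```bash
python3 -c "
from h import *
p,d=r.camera('top');X=cloud('top',d)
B=X[(abs(X[...,2]-82)<4)&(X[...,0]>500)&(X[...,0]<570)&(abs(X[...,1]-350)<45)]
H=X[(abs(X[...,2]-66)<4)&(X[...,0]>320)&(X[...,0]<400)&(abs(X[...,1]-350)<45)]
for q in(B,H):
  c,s,a=cv2.minAreaRect(q[:,:2].astype(np.float32));print(len(q),np.round(c,1),np.round(s,1),a,q.min(0).round(1),q.max(0).round(1))
go(450,351,250,1.6)
"
```

```text
260 [533.3 354.6] [30.1 53.2] 1.3871387243270874 [517.7 327.8  78. ] [548.4 381.5  85.8]
285 [365.  348.2] [39.1 52.5] 5.362706184387207 [344.4 321.9  62. ] [384.9 373.8  69.9]
shift [ 34.7 458.4  28.8] turn -0.009 alt 3.132 q7 1.72 tcp [ 493.8 -106.7  279. ] yaw 1.591 F [ 0.4 -0.1 -1.6]
```

To row units: 410 mm is 8.2, 380 mm is 7.6.

```bash
echo '[[0.06, 0.6, 0, 0], [0.12, 1.3, 0, 0], [0.18, 2, 0, 0], [0.24, 2.7, 0, 0], [0.3, 3.4, 0, 0], [0.36, 4.1, 0, 0], [0.4, 4.8, 0, 0], [0.46, 5.5, 0, 0], [0.52, 6.2, 0, 0], [0.58, 6.9, 0, 0], [0.62, 7.6, 0, 0], [0.66, 8.2, 0, 0]]' > mv.in && python3 inch.py mv.in; echo '[[0.04, 0.5, 0, 0], [0.04, 0.9, 0, -0.15], [0.04, 0.9, 0.4, -0.15], [0.04, 0.9, 0.58, -0.15], [0.04, 0.9, 0.58, -0.15], [0.04, 0.9, 0.58, -0.15]]' > mv.in && python3 inch.py mv.in; python3 -c "
from h import *
lamps();go(450,351.3,136,1.606)"
```

```text
clock: 39.85
tool_pos: [451.7, 305.3, 278.6]
eef_rot: [-0.0, -0.011, 1.0, -0.0]
ft_force: [-0.0, 0.7, -0.8]
gripper_width: 0.551
grip_force: 0.0
clock: 40.45
tool_pos: [449.3, 347.9, 250.4]
eef_rot: [0.0, -0.018, 1.0, 0.0]
ft_force: [-0.5, -0.2, 0.3]
gripper_width: 0.55
grip_force: 0.0
side 121 [448.7 349.9] [43.4 30.4] 3.0 162.8
shift [ -0.5   2.7 115. ] turn 0.001 alt -3.141 q7 0.96 tcp [449.5 348.4 251. ] yaw 1.607 F [ 0.3  0.9 -0. ]
```

```bash
echo '[[0, 0.05, 0.4, 0], [0, 0.05, 1, 0], [0, 0.05, 1.7, 0], [0, 0.05, 2.12, 0], [0, 0.05, 2.28, 0], [0, 0.05, 2.28, 0], [0, 0.05, 2.28, 0]]' > mv.in && python3 inch.py mv.in; echo '[[0, 0, 0, 0], [0, 0, 0, 0], [0, 0, 0, 0], [0, 0, 0, 0], [0, 0, 0, 0], [0, 0, 0, 0]]' > mv.in && python3 inch.py mv.in 0; python3 -c "
from h import *
print(r.get_state()['wrist_torque'])"; echo '[[0, 0, -0.1, 0], [0, 0, -0.3, 0], [0, 0, -0.8, 0], [0, 0, -1.5, 0], [0, 0, -2.2, 0], [0, 0, -2.9, 0], [0, 0, -3.5, 0], [0, 0, -3.9, 0], [0, 0, -4, 0], [0, 0, -4, 0], [0, 0, -4, 0]]' > mv.in && python3 inch.py mv.in;  python3 -c "
from h import *
go(496.1,-195,336,1.593);print(r.get_state()['wrist_torque'])"
```

```text
clock: 41.25
tool_pos: [449.6, 351.8, 137.6]
eef_rot: [0.001, -0.019, 1.0, 0.001]
ft_force: [-0.2, 1.1, 0.1]
gripper_width: 0.551
grip_force: 0.0
clock: 41.85
tool_pos: [449.0, 351.8, 136.6]
eef_rot: [0.0, -0.019, 1.0, 0.001]
ft_force: [-0.0, 1.8, 3.1]
gripper_width: 0.317
grip_force: 30.0
[ 0.15860571  0.06376255 -0.02446786]
clock: 42.95
tool_pos: [448.1, 350.7, 334.3]
eef_rot: [-0.001, -0.019, 1.0, -0.001]
ft_force: [-0.2, -0.4, -3.9]
gripper_width: 0.32
grip_force: 30.0
shift [ -27.7 -547.1   -0.7] turn 0.015 alt -3.127 q7 0.95 tcp [448.1 350.7 334.3] yaw 1.608 F [-0.2 -0.4 -3.9]
[ 0.05397437  0.03636624 -0.01308901]
```

To row units: -350 mm is -7, -320 mm is -6.4, 0.015 rad is 0.15.

```bash
echo '[[0, -0.2, 0, 0], [-0.04, -0.6, 0, 0], [-0.1, -1.2, 0, 0], [-0.16, -1.84, 0, 0], [-0.2, -2.5, 0, 0], [-0.24, -3.16, 0, 0], [-0.28, -3.8, 0, 0.1], [-0.32, -4.44, 0, 0.15], [-0.36, -5.1, 0, 0.15], [-0.4, -5.76, 0, 0.15], [-0.44, -6.4, 0, 0.15], [-0.48, -7, 0, 0.15]]' > mv.in && python3 inch.py mv.in; echo '[[-0.04, -0.64, 0, 0], [-0.08, -1.28, 0, 0], [-0.08, -1.88, 0, 0], [-0.08, -2.48, 0, 0], [-0.08, -3, 0, 0], [-0.08, -3.5, 0, 0], [-0.08, -3.84, 0, 0], [-0.08, -3.94, 0, 0], [-0.08, -3.94, 0, 0], [-0.08, -3.94, 0, 0]]' > mv.in && python3 inch.py mv.in;  python3 -c "
from h import *
go(496.1,-195,200,1.593)"
```

```text
clock: 44.15
tool_pos: [484.7, -1.6, 335.4]
eef_rot: [-0.0, -0.01, 1.0, 0.0]
ft_force: [0.5, -0.1, -3.7]
gripper_width: 0.319
grip_force: 30.0
clock: 45.15
tool_pos: [493.7, -193.7, 335.6]
eef_rot: [-0.0, -0.011, 1.0, 0.001]
ft_force: [-0.2, 0.4, -3.9]
gripper_width: 0.321
grip_force: 30.0
shift [ -2.4  -1.6 135.6] turn 0.001 alt -3.141 q7 1.95 tcp [ 493.7 -193.7  335.6] yaw 1.594 F [-0.2  0.4 -3.9]
```

To row units: 136 mm is 2.72, 132 mm is 2.64.

```bash
echo '[[-0.04, -0.02, 0.2, 0], [-0.04, -0.02, 0.6, 0], [-0.04, -0.02, 1.2, 0], [-0.04, -0.02, 1.8, 0], [-0.04, -0.02, 2.3, 0], [-0.04, -0.02, 2.64, 0], [-0.04, -0.02, 2.72, 0], [-0.04, -0.02, 2.72, 0], [-0.04, -0.02, 2.72, 0]]' > mv.in && python3 inch.py mv.in;  echo '[[0, 0, 0.16, 0], [0, 0, 0.36, 0], [0, 0, 0.5, 0], [0, 0, 0.56, 0], [0, 0, 0.58, 0], [0, 0, 0.6, 0], [0, 0, 0.62, 0], [0, 0, 0.62, 0]]' > mv.in && python3 inch.py mv.in; echo '[[0, 0, 0, 0], [0, 0, 0, 0], [0, 0, 0, 0], [0, 0, 0, 0], [0, 0, 0, 0]]' > mv.in && python3 inch.py mv.in 0.55; echo '[[0, 0, -0.2, 0], [0, 0, -0.8, 0], [0, 0, -1.6, 0], [0, 0, -2.2, 0], [0, 0.8, -2.2, 0], [0, 1.6, -2.2, 0], [0, 2.4, -2.2, 0], [0, 3.2, -2.2, 0], [0, 3.6, -2.2, 0], [0, 3.6, -2.2, 0]]' > mv.in && python3 inch.py mv.in;  python3 -c "
from h import *
hung();lamps();go(643.5,277.5,250,1.643)"
```

```text
clock: 46.05
tool_pos: [496.8, -195.4, 200.7]
eef_rot: [0.001, -0.011, 1.0, -0.0]
ft_force: [-0.7, -0.8, -2.5]
gripper_width: 0.319
grip_force: 30.0
clock: 46.85
tool_pos: [496.3, -195.6, 169.4]
eef_rot: [0.0, -0.011, 1.0, 0.0]
ft_force: [-2.2, -0.4, -0.0]
gripper_width: 0.319
grip_force: 30.0
clock: 47.35
tool_pos: [496.2, -195.5, 169.0]
eef_rot: [0.0, -0.011, 1.0, 0.0]
ft_force: [-0.4, -0.3, -0.9]
gripper_width: 0.544
grip_force: 0.0
clock: 48.35
tool_pos: [492.1, -11.7, 279.5]
eef_rot: [0.0, -0.014, 1.0, 0.0]
ft_force: [0.6, -1.1, -0.3]
gripper_width: 0.555
grip_force: 0.0
hung top 369 [ 499.8 -373.9] [45.9 28.4] 2.2 z 195.6 slopes [ 0.02  -0.082]
hung top 373 [ 499.6 -284.9] [28.9 45.5] 89.8 z 195.7 slopes [ 0.016 -0.062]
hung top 372 [ 498.1 -194.6] [46.1 28. ] 1.6 z 195.8 slopes [ 0.007 -0.063]
hung side 456 [ 496.4 -198. ] [27.3 46.1] 89.4 z 195.4 slopes [0.029 0.18 ]
hung side 605 [ 498.  -287.3] [45.7 27.2] 1.1 z 195.5 slopes [0.032 0.173]
hung side 829 [ 498.4 -376.4] [46.  27.6] 0.6 z 195.7 slopes [0.041 0.159]
shift [-156.9  291.9   29.4] turn -0.053 alt 3.089 q7 1.51 tcp [492.2 -17.4 279.3] yaw 1.59 F [-0.1 -0.2 -0.1]
```

All three lamps hang level. Now back to the bar.

```bash
echo '[[-0.3, 0.56, 0, 0], [-0.66, 1.24, 0, 0], [-1.04, 1.92, 0, 0], [-1.4, 2.6, 0, 0], [-1.76, 3.28, 0, 0], [-2.12, 3.96, 0, -0.2], [-2.48, 4.64, 0, -0.4], [-2.84, 5.28, 0, -0.5], [-3.14, 5.72, 0, -0.53], [-3.16, 5.86, 0, -0.53], [-3.16, 5.86, 0.4, -0.53], [-3.16, 5.86, 0.58, -0.53]]' > mv.in && python3 inch.py mv.in 0.75; echo '[[0, 0, 0, 0], [0, 0, 0, 0], [0, 0, 0, 0]]' > mv.in && python3 inch.py mv.in; python3 -c "
from h import *
go(643.5,277.7,54,1.643)"
```

```text
clock: 49.75
tool_pos: [643.5, 278.8, 248.7]
eef_rot: [-0.001, -0.036, 0.999, -0.001]
ft_force: [0.1, -0.8, -0.4]
gripper_width: 0.745
grip_force: 0.0
clock: 50.05
tool_pos: [644.0, 280.4, 251.3]
eef_rot: [0.001, -0.037, 0.999, 0.0]
ft_force: [0.2, 0.2, 0.2]
gripper_width: 0.752
grip_force: 0.0
shift [  0.9  -2.8 197.3] turn 0.002 alt -3.139 q7 1.41 tcp [644.  280.4 251.3] yaw 1.645 F [0.2 0.2 0.2]
```

To row units: 197 mm is 3.94, 180 mm is 3.6.

```bash
echo '[[0.02, -0.06, 0.4, 0], [0.02, -0.06, 1.2, 0], [0.02, -0.06, 2.1, 0], [0.02, -0.06, 3, 0], [0.02, -0.06, 3.6, 0], [0.02, -0.06, 3.94, 0], [0.02, -0.06, 3.94, 0], [0.02, -0.06, 3.94, 0]]' > mv.in && python3 inch.py mv.in; echo '[[0, 0, 0, 0], [0, 0, 0, 0], [0, 0, 0, 0], [0, 0, 0, 0], [0, 0, 0, 0], [0, 0, 0, 0], [0, 0, 0, 0]]' > mv.in && python3 inch.py mv.in 0;echo '[[0.1, 0, 0, 0], [0.24, 0, 0, 0], [0.4, 0, 0, 0], [0.56, 0, 0, 0], [0.72, 0, 0, 0], [0.84, 0, 0, 0], [0.9, 0, 0, 0], [0.9, 0, 0, 0], [0.9, 0, 0, 0]]' > mv.in && python3 inch.py mv.in; echo '[[0.02, 0, 0, 0], [0.04, 0, 0, 0], [0.04, 0, 0, 0], [0.04, 0, 0, 0]]' > mv.in && python3 inch.py mv.in; python3 -c "
from h import *
go(598.6,274.5,54,1.643)"
```

```text
clock: 50.85
tool_pos: [644.0, 278.1, 54.8]
eef_rot: [0.001, -0.038, 0.999, 0.0]
ft_force: [0.5, 0.2, 0.6]
gripper_width: 0.746
grip_force: 0.0
clock: 51.55
tool_pos: [642.9, 280.0, 53.6]
eef_rot: [0.001, -0.038, 0.999, 0.001]
ft_force: [0.7, 5.8, 3.2]
gripper_width: 0.418
grip_force: 30.0
clock: 52.45
tool_pos: [598.3, 276.9, 53.6]
eef_rot: [0.001, -0.038, 0.999, 0.002]
ft_force: [1.4, 6.2, 1.3]
gripper_width: 0.415
grip_force: 30.0
clock: 52.85
tool_pos: [598.0, 276.8, 53.6]
eef_rot: [0.003, -0.038, 0.999, 0.002]
ft_force: [6.7, 7.2, -2.2]
gripper_width: 0.41
grip_force: 30.0
shift [-0.4 -2.3 -0.4] turn 0.004 alt -3.138 q7 1.44 tcp [598.  276.8  53.6] yaw 1.647 F [ 6.7  7.2 -2.2]
```

To row units: 4 mm is 0.08, 2 mm is 0.04.

```bash
echo '[[0.04, 0, 0, 0], [0.08, 0, 0, 0], [0.08, 0, 0, 0], [0.08, 0, 0, 0]]' > mv.in && python3 inch.py mv.in; echo '[[0, 0, 0, 0], [0, 0, 0, 0], [0, 0, 0, 0], [0, 0, 0, 0], [0, 0, 0, 0]]' > mv.in && python3 inch.py mv.in 0.75;echo '[[0, 0, -0.4, 0], [0, 0, -1.2, 0], [0, 0, -2.2, 0], [0, 0, -3.2, 0], [0, 0, -3.8, 0], [0, 0, -3.8, 0], [0, 0, -3.8, 0]]' > mv.in && python3 inch.py mv.in; python3 -c "
from h import *
go(605.2,76,240,0.072)
for n in('top','side'):
    p,d=r.camera(n);X=cloud(n,d).reshape(-1,3);q=X[(abs(X[:,0]-600)<40)&(X[:,1]>40)&(X[:,1]<85)&(X[:,2]>112)&(X[:,2]<150)&(d.ravel()>0)];print(len(q),np.median(q,0),q.min(0),q.max(0))
    q=X[(abs(X[:,0]-598)<30)&(X[:,1]>245)&(X[:,1]<305)&(X[:,2]>80)&(X[:,2]<100)&(d.ravel()>0)];print(len(q),q.mean(0))
"
```

```text
clock: 53.25
tool_pos: [597.9, 276.8, 53.7]
eef_rot: [0.007, -0.038, 0.999, 0.002]
ft_force: [16.0, 9.8, -11.8]
gripper_width: 0.409
grip_force: 30.0
clock: 53.75
tool_pos: [591.7, 273.3, 52.8]
eef_rot: [-0.0, -0.037, 0.999, -0.0]
ft_force: [-0.5, -0.1, 0.2]
gripper_width: 0.726
grip_force: 0.0
clock: 54.45
tool_pos: [592.1, 273.9, 243.5]
eef_rot: [0.0, -0.038, 0.999, 0.0]
ft_force: [-0.5, 0.4, -1.3]
gripper_width: 0.752
grip_force: 0.0
shift [   1.7 -198.3    3.3] turn -1.568 alt 1.574 q7 1.36 tcp [592.1 273.9 243.5] yaw 1.646 F [-0.5  0.4 -1.3]
97 [606.89868912  68.65260108 131.30215326] [600.21114142  54.35398276 123.43368225] [615.83141153  84.79232003 137.68928969]
0 [nan nan nan]
83 [604.50436852  59.44383447 130.79627188] [598.71240412  50.52264066 120.33445471] [613.45656589  84.93593453 135.83468916]
67 [596.59527613 270.18986751  88.53096569]<string>:6: RuntimeWarning: Mean of empty slice.
  ret = um.true_divide(
```

The bar is home. Now put the pawl back.

To row units: -200 mm is -4, -20 mm is -0.4, 1.57 rad is 15.7.

```bash
echo '[[0, -0.4, 0, 1], [0, -1, 0, 2.5], [0, -1.7, 0, 4], [0.02, -2.4, 0, 5.5], [0.04, -3.1, 0, 7], [0.04, -3.7, 0, 8.5], [0.02, -4, 0, 10], [0.02, -4.02, 0, 11.5], [0.02, -4.02, 0, 13], [0.02, -4.02, 0, 14.5], [0.02, -4.02, 0, 15.7], [0.02, -4.02, 0, 15.7]]' > mv.in && python3 inch.py mv.in 0.6; echo '[[0, 0, 0, 0], [0, 0, 0, 0]]' > mv.in && python3 inch.py mv.in; python3 -c "
from h import *
go(606.3,73,108,0.072)"
```

```text
clock: 55.75
tool_pos: [605.1, 73.6, 241.2]
eef_rot: [-0.0, 0.68, 0.733, -0.001]
ft_force: [0.2, -0.3, -0.5]
gripper_width: 0.602
grip_force: 0.0
clock: 55.95
tool_pos: [605.7, 73.5, 242.4]
eef_rot: [-0.0, 0.679, 0.734, -0.0]
ft_force: [-0.1, -1.1, 0.5]
gripper_width: 0.597
grip_force: 0.0
shift [ -0.6   0.7 134.4] turn 0.006 alt -3.136 q7 0.2 tcp [605.7  73.5 242.4] yaw 0.078 F [-0.1 -1.1  0.5]
```

To row units: 134 mm is 2.68, 120 mm is 2.4.

```bash
echo '[[0, 0.02, 0.4, 0], [0, 0.02, 1.2, 0], [0, 0.02, 1.9, 0], [0, 0.02, 2.4, 0], [0, 0.02, 2.68, 0], [0, 0.02, 2.68, 0], [0, 0.02, 2.68, 0]]' > mv.in && python3 inch.py mv.in; echo '[[0, 0, 0, 0], [0, 0, 0, 0], [0, 0, 0, 0], [0, 0, 0, 0], [0, 0, 0, 0], [0, 0, 0, 0], [0, 0, 0, 0]]' > mv.in && python3 inch.py mv.in 0;python3 -c "
from h import *
go(606.3,73,108,0.072)"
```

```text
clock: 56.65
tool_pos: [607.7, 73.5, 110.0]
eef_rot: [0.0, 0.68, 0.734, 0.001]
ft_force: [-0.1, -0.4, 0.1]
gripper_width: 0.603
grip_force: 0.0
clock: 57.35
tool_pos: [607.1, 73.7, 109.0]
eef_rot: [0.0, 0.68, 0.733, 0.0]
ft_force: [0.7, 0.5, 0.3]
gripper_width: 0.127
grip_force: 30.0
shift [-0.6 -0.9  1. ] turn 0.004 alt -3.138 q7 0.27 tcp [607.1  73.7 109. ] yaw 0.076 F [0.7 0.5 0.3]
```

To row units: -121.6 mm is -2.432, -120.5 mm is -2.41.

```bash
echo '[[0, -0.258, -0.104, 0], [0, -0.538, -0.164, 0], [0, -0.822, -0.178, 0], [0, -1.106, -0.142, 0], [0, -1.378, -0.058, 0], [0, -1.634, 0.07, 0], [0, -1.864, 0.238, 0], [0, -2.06, 0.444, 0], [0, -2.22, 0.68, 0], [0, -2.34, 0.94, 0], [0, -2.41, 1.216, 0], [0, -2.432, 1.4, 0]]' > mv.in && python3 inch.py mv.in; echo '[[0, 0, 0, 0], [0, 0, 0, 0]]' > mv.in && python3 inch.py mv.in; python3 -c "
from h import *
go(485.5,65,36.5,0.072)"
```

```text
clock: 58.55
tool_pos: [486.3, 65.1, 38.0]
eef_rot: [0.0, 0.68, 0.734, 0.001]
ft_force: [3.9, 4.3, 1.3]
gripper_width: 0.126
grip_force: 30.1
clock: 58.75
tool_pos: [486.3, 65.1, 38.3]
eef_rot: [0.0, 0.68, 0.734, 0.0]
ft_force: [3.6, 3.7, -1.2]
gripper_width: 0.125
grip_force: 30.0
shift [-0.1 -0.8  1.8] turn 0.004 alt -3.137 q7 0.19 tcp [486.3  65.1  38.3] yaw 0.076 F [ 3.6  3.7 -1.2]
```

To row units: 2.5 mm is 0.05, 2 mm is 0.04.

```bash
echo '[[0, 0, 0.04, 0], [0, 0, 0.05, 0], [0, 0, 0.05, 0]]' > mv.in && python3 inch.py mv.in;  echo '[[0, 0, 0, 0], [0, 0, 0, 0], [0, 0, 0, 0], [0, 0, 0, 0], [0, 0, 0, 0]]' > mv.in && python3 inch.py mv.in 0.6; echo '[[0, 0, -0.4, 0], [0, 0, -1.2, 0], [0, 0, -2.2, 0], [0, 0, -3.2, 0], [0, 0, -3.8, 0], [0.4, 0, -4, 0], [1.2, 0, -4, 0], [2, 0, -4, 0], [2.8, 0, -4, 0], [2.8, 0, -4, 0], [2.8, 0, -4, 0]]' > mv.in && python3 inch.py mv.in; python3 -c "
from h import *
go(485.5,65,36.5,0.072);hung()
p,d=r.camera('side');crop('side',p,150,130,450,480,1.7,'e1');crop('side',p,190,210,350,300,5,'e1b')
p,d=r.camera('top');crop('top',p,125,130,600,385,1.65,'e2')
X=cloud('top',d).reshape(-1,3);q=X[(abs(X[:,0]-485)<40)&(X[:,1]>43)&(X[:,1]<98)&(X[:,2]>40)&(X[:,2]<150)&(d.ravel()>0)];print(len(q),q.mean(0),q.min(0),q.max(0))"
```

```text
clock: 59.05
tool_pos: [486.2, 65.1, 36.2]
eef_rot: [0.0, 0.68, 0.734, 0.0]
ft_force: [2.6, 5.1, 1.1]
gripper_width: 0.126
grip_force: 30.0
clock: 59.55
tool_pos: [485.4, 64.0, 36.2]
eef_rot: [-0.0, 0.68, 0.733, -0.0]
ft_force: [0.7, -0.2, 0.2]
gripper_width: 0.494
grip_force: 0.0
clock: 60.65
tool_pos: [474.8, 204.3, 236.1]
eef_rot: [0.001, 0.679, 0.734, -0.001]
ft_force: [-0.3, -0.6, 1.0]
gripper_width: 0.601
grip_force: 0.0
shift [-139.3   -0.2  199.9] turn 0.006 alt -3.136 q7 -0.36 tcp [474.8 204.3 236.1] yaw 0.078 F [-0.3 -0.6  1. ]
hung top 364 [ 499.7 -374.2] [45.9 28.5] 1.5 z 195.6 slopes [ 0.025 -0.079]
hung top 372 [ 499.5 -284.4] [45.9 29.1] 1.4 z 195.7 slopes [ 0.019 -0.048]
hung top 371 [ 498.1 -195.1] [46.1 28.6] 2.8 z 195.8 slopes [ 0.022 -0.025]
hung side 457 [ 496.6 -197.8] [45.8 27.3] 2.5 z 195.3 slopes [0.021 0.174]
hung side 602 [ 498.1 -287.3] [46.4 27.2] 1.7 z 195.6 slopes [0.025 0.167]
hung side 828 [ 498.4 -376.3] [46.3 27.7] 0.7 z 195.7 slopes [0.037 0.153]
147 [485.08512506  71.39219006  59.53551893] [477.47052413  45.02774754  51.71510397] [493.18729526  97.96304643  65.21383895]
```

View pics/e1.png

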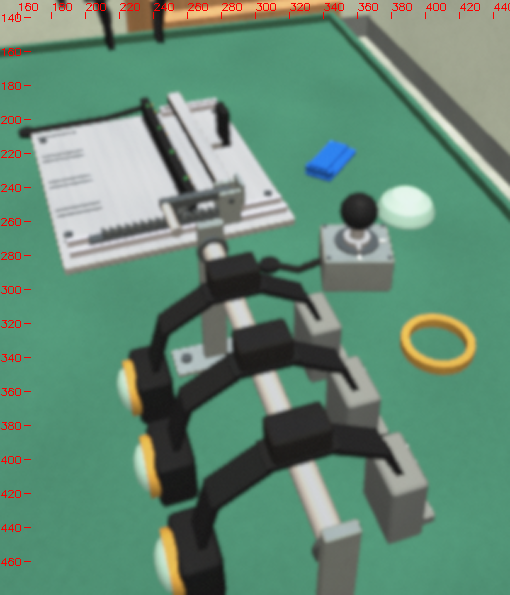

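View pics/e2.png

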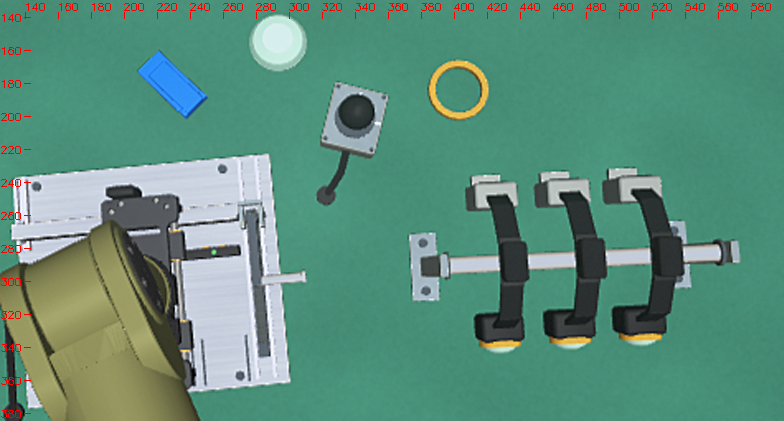

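The three lamps hang across the rail, with arches at about (425,287), (482,286) and (530,285). The pawl is down, with its rod at the starting reading (z 59.5). The bar is home, the knob is off, and the lens, ring and clip are in place. I'll hand in.

```bash
python3 -c "
from workcell import r
print(r.sign_off())"
```

```text
the job is handed in; nothing more can be done
None
```

The job is handed in at about 61 s: charger off, all three lamps hung on the issue rail (including one that got knocked about 5 cm aside before I lifted it), bar home, pawl down in its teeth, and the lens, ring and clip not disturbed.

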